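# Scoop hazelnuts into the mixer and hold its pulse dial at the third notch

### The arm

A 7-joint arm with a two-finger parallel gripper is mounted at the origin on a cart in front of the work surface, level with it; the furniture and walls round the work are solid. World frame = base frame: x ahead of the robot, y to its left, z up, the work surface at z = 0. Lengths are in mm, angles in rad, forces in N, time in s.
With the tool pointing down it reaches from about 400 to 875 mm from the base axis. Payload 4.4 kg.
Tool frame: the origin (TCP) lies at the very end of the fingers, on their centre line; the grasp point (between the pads) lies 19 mm behind it; z points along the fingers, x is the direction in which the jaws open and shut, and the axes are right-handed (so a half turn about z gives the same grasp; the last joint's range is limited). The gripper opens to 85 mm and grips with 20 to 120 N. Pads are 22 mm wide; open, the fingers measure 114 mm over their backs; the gripper's body (76 mm by 85 mm) begins 54 mm behind the grasp point. The pads swing forward as they close: fully open they stand 13 mm farther back than shut.
Start: joints at [1.075, 0.628, 0.038, 1.517, -0.027, 0.996, -0.02], TCP at [270.876, -590.884, 231.313] pointing down, gripper open.
Joint ranges: [-3.06, 3.06], [-0.37, 2.12], [-1.25, 1.32], [0.18, 2.47], [-1.1, 4.24], [0.23, 1.98], [-2.94, 2.94]. Speed limits (rad/s): [2.57, 2.57, 3.14, 3.14, 3.14, 3.14, 3.14].

### API

Orientations are given as [roll, pitch, yaw] about the fixed x, y, z axes, in that order (R = Rz(yaw) Ry(pitch) Rx(roll)).
In Python, from cell import ctrl gives the robot as it stands.
- The arm moves only by the shell command python3 -m creep 'ROWS'. ROWS is text: rows parted by semicolons, each of 7 numbers parted by spaces: the shift along the tool's x, y, z in units of 40 mm (1.0 is 40 mm), then the turn, a rotation vector about the tool's x, y, z in degrees, then the closure, from 0 (fully open) to 1 (shut). In form: x y z rx ry rz grip; .... A call has 1 to 10 rows; each row is the pose to reach, as a shift and turn from the pose commanded when the call began, along the tool's axes at that moment; what a row does not reach only later rows make up. A row lasts 1/12 s, in which the tool goes at most 41.7 mm and 7.16 degrees, less where a joint would pass 70% of its speed; a pose out of reach is approached as far as the arm can. A call with a gripper value outside its range is refused whole. The fingers move at their own pace and stop on an object; the grip force is fixed at half the most. Time passes only in rows, so rows that repeat a pose let the fingers close. It gives the time, the measured TCP pose, the force and the opening at its end, in the units of the state.
- ctrl.read_state(): the state, without advancing time (a new reading comes with each control period).
- ctrl.get_image(name): name is "side" or "top"; returns a dict with "img" (384x512x3 uint8, red, green, blue), "vfov" (degrees; the focal length in pixels is half the picture's height over the tangent of half this angle, whatever the lens; pixels are square), "cx", "cy" (the principal point, pixels), "T" (4x4, takes a point from camera to world coordinates). Camera axes: x right, y up, looking along -z (the intrinsics and any distortion apply to the point x, -y, -z); pixel columns grow to the right and rows downward; lengths in mm; the calibration is good to about 2 mm. A picture is of the moment at which its call begins. There is no depth.
- ctrl.finish_job(): hands the job in, once; it reports no verdict.
Trained networks look in the newest picture that a camera, given by its name, has taken for a name from the list of things; names that differ only in an ending like _2 or _b are one class to them, and where a whole thing is asked for, a point or a joint stands for the part that bears it (a point fixed in the world has none). Each returns a list of dicts, best first, with "score" (0 to 1); they miss things now and then, are a little off and sometimes report something else, mostly with a low value. They report only what shows in the picture. A call takes as long as a camera call.
- ctrl.boxes_of(camera, thing): "rect" ([left, top, right, bottom] in pixels, round what is visible of it).
- ctrl.cut_out(camera, thing): "pixels" (384x512 bool, what is visible of it) and "rect" ([left, top, right, bottom] in pixels, round what is visible of it).
The state is a dict: "clock": time; "qpos": joint angles; "qd": joint speeds; "tau": joint torques, N m; "eef_pos": TCP position; "tool_rot": TCP orientation; "force": force on the tool from outside, world axes, zero at the start; "torque": the same for the moment, N m; "width": finger opening in mm.
Only numpy, scipy, OpenCV 4.12 (cv2) and the standard library are available. Lean on these libraries where they do the work, as an engineer would, in place of code of your own. Each camera call takes 0.05 s, during which the arm holds its last target.

### The job

Using the steel scoop, gather all three hazelnuts from the wooden tray and tip them into the mixer's bowl, then stand the scoop back in the tray and let go of it. Next turn the mixer's dial clockwise past the first two notches to the third one (three dots) without running it on to the end stop, hold it there with the fingers against its return spring for two seconds, and finish while still holding it. Do not pinch the hazelnuts with the fingers, and leave the other things on the worktop where they stand.

Things in the scene. Friction and masses are not known exactly. Their poses are not given: they have to be found in the camera images.
- mixer: White countertop mixer, fixed to the worktop: a low base 130 (x) by 245 (y), top face at z 49, with a dial on its left half (+y) and an open clear bowl on its right half (-y). Origin: worktop level, at the base's middle in x and 5 right of its middle in y; x points away from the robot. (mm)
- bowl_in (a point): Centre of the bowl's inner floor, 57 above the worktop (mixer frame 0, -55, 57). The clear round bowl is 33 inside radius at the floor, 55 at the rim; a small grey cone (24 high, 12 radius) stands in the middle of the floor. Nothing covers the bowl. (mm)
- bowl_rim (a point): Centre of the bowl's open mouth, at rim height, 122 above the worktop; outer rim radius 58. (mm)
- dial (a joint): Black dial of the mixer, turning about a vertical axis. Value in rad: 0 = off, growing as it is turned CLOCKWISE seen from above; notches are felt at 0.35, 0.70 and 1.05 rad (the third), end stop at 1.30. A spring always drives it back to 0 from everywhere (0.12 N m at off to 0.20 N m at the third notch; the notches add only a ripple of 0.04 N m), so no notch keeps it: it must be held.
- dial_grip (a point): Point on the dial's axis in its wing, 82 high (mixer frame 0, 75, 82). The upright wing is a bar 50 long (this point's x axis, along the orange pointer stripe), 14 thick (y), from 60 to 94 above the worktop, on a round skirt of radius 30 (50 to 60 high). Against the mixer's x axis it points 0.5 rad counterclockwise at off, 0.55 rad clockwise at the third notch. (mm)
- dial_pointer (a point): End of the orange pointer stripe on top of the wing, 25 from the dial's axis, 94 high. Printed on the base round the dial, on its far side from left to right: a black bar for off, then one, two and three blue dots for the first, second and third notch. (mm)
- tray: Open light wooden tray, fixed to the worktop, outside 270 (x) by 92 (y) by 30 high, walls and floor 5 thick, inside 260 by 82; the near end inside is a flat ramp 50 degrees steep, rising towards the robot from its foot at tray x -105. Origin: centre of its underside; x along it, pointing away from the robot. (mm)
- scoop: Loose steel scoop, 120 g, standing level in the far half of the tray. Origin: centre of its underside. Flat floor 80 (x) by 74 (y), 2 thick; side walls 2.4 thick, 28 high (stepped low near the mouth, absent in its first 12), back wall 34 high at its +x end; the -x end is the open mouth (40 from the origin), facing the hazelnuts and the robot. (mm)
- scoop_handle (a point): Grip point of the scoop's upright dark wooden handle, scoop frame (41, 0, 95). The handle is a bar 28 (scoop x) by 16 (scoop y), standing at the back wall from 30 to 118 above the scoop's underside; pinch it across its 16 (scoop y). (mm)
- scoop_mouth (a point): Middle of the scoop's mouth edge, scoop frame (-40, 0, 2). (mm)
- hazelnut1: Loose brown hazelnut 1 of three, nearly round, about 21 across, 13 g, origin at its underside as built (about 10 from its middle). Starts in the near half of the tray, between the scoop's mouth and the ramp at the tray's near end. (mm)
- hazelnut2: Loose brown hazelnut 2 of three, nearly round, about 21 across, 13 g, origin at its underside as built (about 10 from its middle). Starts in the near half of the tray, between the scoop's mouth and the ramp at the tray's near end. (mm)
- hazelnut3: Loose brown hazelnut 3 of three, nearly round, about 21 across, 13 g, origin at its underside as built (about 10 from its middle). Starts in the near half of the tray, between the scoop's mouth and the ramp at the tray's near end. (mm)
- spice_a: Bystander: closed glass spice jar with a green lid and a white-blue label, 46x46x106 mm, loose, origin at the centre of its underside; to be left alone.
- spice_b: Bystander: closed glass spice jar with a green lid and a green label, 46x46x106 mm, loose, origin at the centre of its underside; to be left alone.
- pepper: Bystander: wooden pepper mill, 58x58x150 mm, loose, origin at the centre of its underside; to be left alone.
- mug: Bystander: white mug with a side handle, 68x87x67 mm, loose, origin at the centre of its underside; to be left alone.
- tumbler: Bystander: clear drinking glass, 63x63x123 mm, loose, origin at the centre of its underside; to be left alone.
- beaker: Bystander: black beaker, 57x57x83 mm, loose, origin at the centre of its underside; to be left alone.

How it is judged (in metres and radians):
On the way, in this order (a step that is already met when the one before it is completed fails the run):
1. all three hazelnuts lie in the mixer's bowl (horizontal distance between each of hazelnut1, hazelnut2, hazelnut3 and bowl_in below 0.055 m and z of hazelnut1 in the frame of bowl_in between -0.015 and 0.058 m and z of hazelnut2 in the frame of bowl_in between -0.015 and 0.058 m and z of hazelnut3 in the frame of bowl_in between -0.015 and 0.058 m), for 0.2 s.
2. the scoop stands in the tray, let go (x of scoop in the frame of tray between -0.07 and 0.092 m and y of scoop in the frame of tray between -0.008 and 0.008 m and z of scoop in the frame of tray below 0.01 m and angle between scoop's own z axis and vertical below 0.12 rad and contact force between the fingers and scoop below 0.2 N), for 0.2 s.
3. the dial is held at the third notch for a second and a half (value of joint dial between 0.92 and 1.18 rad and contact force between the fingers and dial above 1 N), for 1.5 s.
At the end, for the whole second after the job is handed in: All three hazelnuts lie at rest in the bowl (within 55 mm of its axis, below the rim); the scoop stands level on the tray's floor, not touched by the fingers; the fingers hold the dial still between 0.92 and 1.18 rad (third notch 1.05), pressing on it with more than 1 N (all of step 1 and all of step 2 and all of step 3 and linear speed of each of hazelnut1, hazelnut2, hazelnut3 below 0.03 m/s and velocity of joint dial between -0.1 and 0.1 rad/s); the arm keeps its last pose, push and grip.
It fails at once if the dial is run on to its end stop (beyond 1.26 rad) (value of joint dial above 1.26 rad).
It fails at once if a hazelnut is pinched or pushed by the fingers with more than 3 N (contact force between the fingers and hazelnut1 above 3 N or contact force between the fingers and hazelnut2 above 3 N or contact force between the fingers and hazelnut3 above 3 N).
It fails at once if a bystander is shifted by more than 30 mm or tipped (distance of any of spice_a, spice_b, pepper, mug, tumbler, beaker from where it was at the start of the episode above 0.03 m or angle between any of spice_a, spice_b, pepper, mug, tumbler, beaker's own z axis and vertical above 0.4 rad).
It also fails if it takes over 72 s, if anything falls off the work surface, if the arm or the gripper's body presses on something with over 40 N, if the wrist force passes 120 N, or if a joint passes its speed limit or range.

## Working session

There is one attempt and no reset: what is moved stays moved. The work goes in short steps, Python scripts to look and compute and a shell command to move; the robot and the scene stay as the last step left them, time stands still between calls to the robot, and variables do not carry over. Pictures are saved under pics/ and viewed, and the job is handed in when it is done.

```bash
ls -la; mkdir -p pics; cat > h.py <<'E'
import numpy as np, cv2
from cell import ctrl
def snap(name,fn):
    d=ctrl.get_image(name); cv2.imwrite('pics/'+fn,cv2.cvtColor(d['img'],cv2.COLOR_RGB2BGR)); return d
E
python3 - <<'E'
from h import *
s=ctrl.read_state(); print({k:np.round(v,3).tolist() for k,v in s.items()})
for n in('side','top'):
    d=snap(n,n+'0.png'); print(n,[ (k,np.round(v,3).tolist() if k!='img' else v.shape) for k,v in d.items()])
E
```

```text
total 12
drwxr-xr-x  3 agent agent 4096 Dec  7 08:37 .
drwxr-xr-x 23 root  root  4096 Dec  7 08:37 ..
drwxr-xr-x  2 agent agent 4096 Dec  7 08:37 pics
{'clock': 0.0, 'qpos': [1.075, 0.629, 0.038, 1.518, -0.027, 0.996, -0.02], 'qd': [-0.0, 0.0, 0.0, 0.001, 0.001, 0.0, -0.0], 'tau': [-0.0, -56.34, 1.226, -19.344, 0.011, 0.01, -0.0], 'eef_pos': [270.59, -590.31, 230.367], 'tool_rot': [3.142, 0.002, -1.141], 'force': [0.122, 0.005, 0.101], 'torque': [0.0, 0.001, 0.06], 'width': 85.239}
side [('img', (384, 512, 3)), ('vfov', 46.473), ('cx', 257.52), ('cy', 187.193), ('T', [[-0.921, 0.183, -0.344, 159.4], [-0.389, -0.448, 0.805, 976.096], [-0.007, 0.875, 0.484, 662.617], [0.0, 0.0, 0.0, 1.0]])]
top [('img', (384, 512, 3)), ('vfov', 42.356), ('cx', 252.907), ('cy', 184.316), ('T', [[-0.024, 0.994, -0.106, 413.124], [-1.0, -0.024, 0.002, 8.924], [-0.001, 0.106, 0.994, 1363.421], [0.0, 0.0, 0.0, 1.0]])]
```

View pics/side0.png

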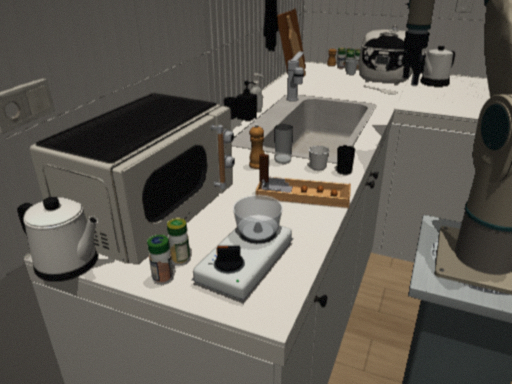

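View pics/top0.png

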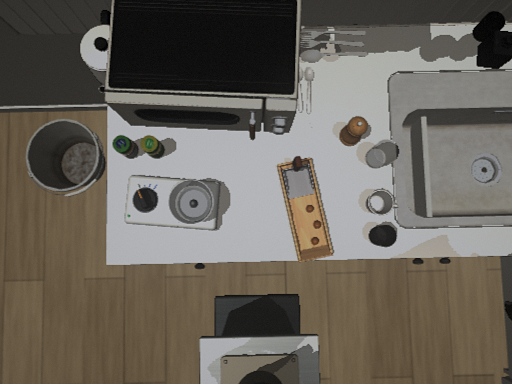

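```bash
python3 - <<'E'
import cv2
a=cv2.imread('pics/top0.png'); cv2.imwrite('pics/t0z.png',cv2.resize(a[140:270,105:345],None,fx=3.3,fy=3.3,interpolation=cv2.INTER_CUBIC))
a=cv2.imread('pics/side0.png'); cv2.imwrite('pics/s0z.png',cv2.resize(a[110:310,140:380],None,fx=3,fy=3,interpolation=cv2.INTER_CUBIC))
E
```

```text
(no output)
```

View pics/t0z.png

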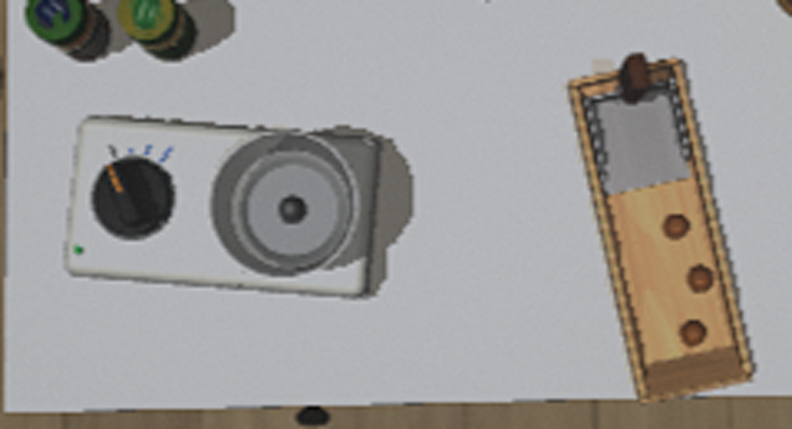

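View pics/s0z.png

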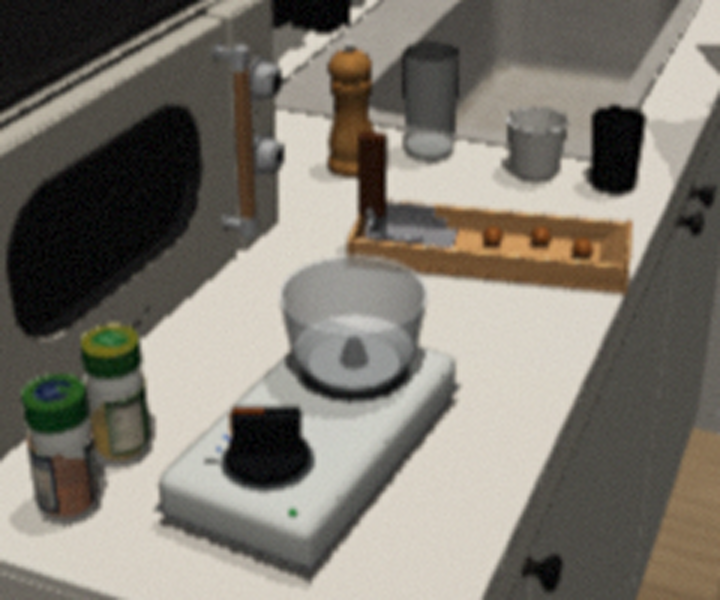

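```bash
cat >> h.py <<'E'
from scipy.optimize import least_squares
CAM={}
def cam(n):
    import pickle,os
    f='cam_%s.pkl'%n
    if os.path.exists(f): return pickle.load(open(f,'rb'))
    d=ctrl.get_image(n); d={k:v for k,v in d.items() if k!='img'}; pickle.dump(d,open(f,'wb')); return d
def proj(n,P,k1=0):
    d=cam(n); T=np.array(d['T']); P=np.atleast_2d(P)
    c=(P-T[:3,3])@T[:3,:3]; f=192/np.tan(np.radians(d['vfov'])/2)
    u=c[:,0]/-c[:,2]; v=-c[:,1]/-c[:,2]; r=1+k1*(u*u+v*v)
    return np.c_[d['cx']+f*u*r, d['cy']+f*v*r]
def ray(n,px):
    d=cam(n); T=np.array(d['T']); f=192/np.tan(np.radians(d['vfov'])/2)
    u=(px[0]-d['cx'])/f; v=(px[1]-d['cy'])/f
    r=T[:3,:3]@np.array([u,-v,-1]); return T[:3,3],r/np.linalg.norm(r)
def atz(n,px,z):
    o,r=ray(n,px); return o+r*(z-o[2])/r[2]
def tri(pt,ps):
    A=[];b=[]
    for n,p in(('top',pt),('side',ps)):
        o,r=ray(n,p); M=np.eye(3)-np.outer(r,r); A.append(M); b.append(M@o)
    x=np.linalg.lstsq(np.vstack(A),np.hstack(b),rcond=None)[0]
    res=[np.linalg.norm(M@x-bb) for M,bb in zip(A,b)]
    return x,max(res)
def W(p,P):
    c,s=np.cos(p[2]),np.sin(p[2]); P=np.atleast_2d(P).astype(float)
    return np.c_[p[0]+c*P[:,0]-s*P[:,1],p[1]+s*P[:,0]+c*P[:,1],P[:,2]]
E
python3 - <<'E'
from h import *
cam('top');cam('side')
tz=lambda a:(np.array(a)+.5)/3.3-.5+np.array([105,140])
sz=lambda a:(np.array(a)+.5)/3-.5+np.array([140,110])
tc=tz([(571,85),(683,60),(753,376),(641,402)])
sc=sz([(350,243),(630,222),(627,264)])
C=np.array([(135,46,30),(135,-46,30),(-135,-46,30),(-135,46,30)])
for which in('top','side','both'):
    def f(p):
        r=[]
        if which!='side': r.append((proj('top',W(p,C),0)-tc).ravel())
        if which!='top': r.append((proj('side',W(p,C[[0,2,3]]),0)-sc).ravel())
        return np.hstack(r)
    s=least_squares(f,[550,-120,0]); print('tray',which,s.x.round(3),np.round(f(s.x),1))
# mixer top corners in top view; rounded so extrapolate
mc=tz([(80,114),(385,137),(373,298),(64,272)]); 
M=np.array([(65,-5+122.5,49),(65,-5-122.5,49),(-65,-5-122.5,49),(-65,-5+122.5,49)])
f=lambda p:(proj('top',W(p,M))-mc).ravel()
s=least_squares(f,[500,200,0]);print('mixer',s.x.round(3),np.round(f(s.x),1)); 
m=s.x
print('dial from top',atz('top',tz((133,197)),60), 'pred',W(m,[(0,75,82)]))
print('cone', tri(tz((292,209)),sz((354,340))),'pred',W(m,[(0,-55,81)]))
print('ptr', tri(tz((108,166)),sz((232,409))))
th=m[2]+.5; print('pred',W(m,[(25*np.cos(.5),75+25*np.sin(.5),94)]))
for a,b in(((676,226),(492,236)),((700,279),(541,236)),((693,333),(582,248))):
    print('nut',tri(tz(a),sz(b)))
print('handle top', tri(tz((640,64)),sz((372,134))))
E
```

```text
tray top [ 4.85394e+02 -1.32762e+02  1.85000e-01] [ 0.1 -1.5 -0.8 -0.8  0.2  1.4  0.4  0.8]
tray side [ 4.87031e+02 -1.30622e+02  2.17000e-01] [-1.5 -0.4  0.3 -0.8  1.2  0.6]
tray both [ 4.86112e+02 -1.32523e+02  1.89000e-01] [-0.2 -1.6 -1.1 -1.1  0.3  1.   0.6  0.5 -1.2 -1.3  1.2 -0.4  1.2  1. ]
mixer [ 5.12694e+02  2.24753e+02 -1.01000e-01] [ 0.8 -0.2 -0.4 -0.1 -0.9 -0.2  0.5  0.5]
dial from top [519.39844746 291.8072108   60.        ] pred [[520.28442759 299.36772117  82.        ]]
cone (array([506.15967714, 163.06283683,  77.18229148]), np.float64(0.6736022982484735)) pred [[507.1271971  170.03525314  81.        ]]
ptr (array([541.03954387, 303.34949324,  96.25691056]), np.float64(0.06914390042438871))
pred [[543.32439508 309.07132349  94.        ]]
nut (array([ 488.8395052 , -146.09191893,   15.4081473 ]), np.float64(0.514195699507503))
nut (array([ 444.3942635 , -164.36093407,   15.38239788]), np.float64(0.08125148736463488))
nut (array([ 400.71820404, -156.96208056,   14.9718123 ]), np.float64(0.3509809407064626))
handle top (array([ 605.71447248, -111.48141457,  121.26610837]), np.float64(1.8842534586360227))
```

```bash
cat >> h.py <<'E'
TRAY=[486.1,-132.5,.189]; SC=80.0; MIX=[511.8,217.8,-.102]
def box(x0,x1,y0,y1,z0,z1):
    V=np.array([(x,y,z) for x in(x0,x1) for y in(y0,y1) for z in(z0,z1)],float)
    E=[(0,1),(2,3),(4,5),(6,7),(0,2),(1,3),(4,6),(5,7),(0,4),(1,5),(2,6),(3,7)]
    return V,E
def overlay(n,img,fn,crop,k,tray=TRAY,sc=SC,mix=MIX,dial=0.0):
    x0,y0,x1,y1=crop
    im=cv2.resize(cv2.cvtColor(img,cv2.COLOR_RGB2BGR)[y0:y1,x0:x1],None,fx=k,fy=k,interpolation=cv2.INTER_CUBIC)
    def L(P,E,c):
        q=(proj(n,P)-[x0,y0]+.5)*k-.5
        for a,b in E: cv2.line(im,tuple(int(round(v)) for v in q[a]),tuple(int(round(v)) for v in q[b]),c,1,cv2.LINE_AA)
    for b,c in((box(-135,135,-46,46,0,30),(0,255,0)),(box(-130,130,-41,41,5,30),(0,160,0))):
        L(W(tray,b[0]),b[1],c)
    for b,c in((box(sc-40,sc+40,-37,37,5,7),(255,255,0)),(box(sc+27,sc+55,-8,8,35,123),(255,0,255))):
        L(W(tray,b[0]),b[1],c)
    b=box(-65,65,-127.5,117.5,0,49); L(W(mix,b[0]),b[1],(255,0,0))
    t=np.linspace(0,2*np.pi,40); E=[(i,i+1) for i in range(39)]
    for r,z,cy in((58,122,-55),(33,57,-55),(30,60,75)): L(W(mix,np.c_[r*np.cos(t),cy+r*np.sin(t),0*t+z]),E,(0,0,255))
    b=box(-25,25,-7,7,60,94); c_=W([0,75,0],[[0,0,0]]); V=W([0,75,.5-dial],b[0]); L(W(mix,V),b[1],(0,255,255))
    cv2.imwrite('pics/'+fn,im)
E
python3 - <<'E'
from h import *
t=cv2.cvtColor(cv2.imread('pics/top0.png'),cv2.COLOR_BGR2RGB);s=cv2.cvtColor(cv2.imread('pics/side0.png'),cv2.COLOR_BGR2RGB)
overlay('top',t,'ot0.png',(105,140,345,270),3.3);overlay('side',s,'os0.png',(140,110,380,310),3)
print('mw corner',atz('side',(233,188),0), 'mw top front right', [atz('top',(296,100),z) for z in(200,250,300)])
for n in('top','side'):
  for k in ('hazelnut1','scoop','scoop_handle','tray','mixer','dial'):
    print(n,k,[(np.round(b['rect'],1).tolist(),round(b['score'],2)) for b in ctrl.boxes_of(n,k)][:3])
E
```

```text
mw corner [697.43823927 -93.20472245   0.        ] mw top front right [array([ 738.84537519, -101.89979901,  200.        ]), array([724.84693737, -97.13696084, 250.        ]), array([710.84849955, -92.37412268, 300.        ])]
top hazelnut1 [([305.8, 204.6, 311.0, 209.9], 0.44), ([312.8, 220.2, 319.6, 227.9], 0.44)]
top scoop [([281.5, 156.4, 315.4, 197.6], 0.72)]
top scoop_handle [([282.3, 156.0, 312.7, 198.0], 0.7)]
top tray [([274.6, 156.8, 333.4, 266.2], 0.64), ([312.4, 236.4, 319.9, 244.6], 0.17)]
top mixer [([125.5, 173.7, 220.3, 231.2], 0.81)]
top dial [([134.6, 190.2, 156.0, 208.9], 0.76)]
side hazelnut1 [([318.2, 185.0, 321.3, 193.3], 0.36)]
side scoop [([168.0, 219.0, 192.5, 266.9], 0.19)]
side scoop_handle [([257.5, 153.9, 293.2, 194.2], 0.68)]
side tray [([256.9, 177.2, 353.7, 207.2], 0.58)]
side mixer [([194.0, 192.9, 293.5, 299.8], 0.86), ([246.8, 125.4, 266.4, 169.7], 0.43)]
side dial [([216.7, 247.3, 244.6, 270.6], 0.57)]
```

View pics/ot0.png

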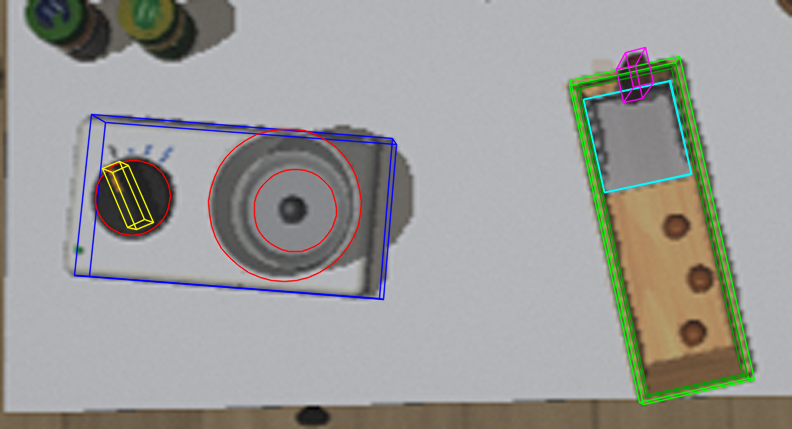

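View pics/os0.png

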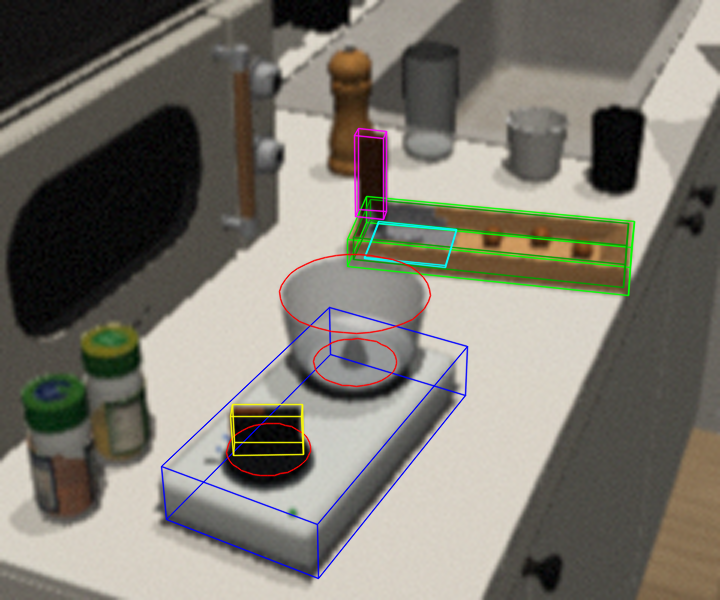

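```bash
sed -i 's/box(-65,65,-127.5,117.5,0,49)/box(-65,65,-117.5,127.5,0,49)/' h.py; python3 - <<'E'
from h import *
print(tri((281,130),(231,161)),tri((279,120),(228,136)))
print('mwhandle',tri((252,137),(220,182)),tri((252,115),(220,130)))
cv2.imwrite('pics/mw.png',cv2.resize(cv2.imread('pics/top0.png')[90:160,220:380],None,fx=4,fy=4,interpolation=cv2.INTER_CUBIC))
E
```

```text
(array([687.93880798, -69.44786245, 103.43689413]), np.float64(0.6219363824390751)) (array([692.82127872, -61.21191003, 184.02334185]), np.float64(1.8796225883264956))
mwhandle (array([681.3103399 ,   7.47977363,  73.39456179]), np.float64(4.681180686067143)) (array([690.15877487,   1.78605243, 226.89670075]), np.float64(8.048623539472281))
```

View pics/mw.png

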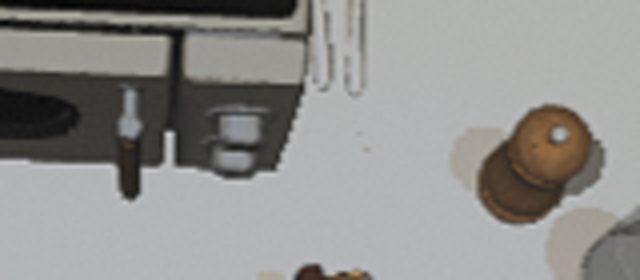

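```bash
cat >> h.py <<'E'
from scipy.spatial.transform import Rotation as Ro
import sys
def toolR(yaw,tilt=0.):
    # scoop yaw -> tool down with x tool = -scoop y direction(yaw-90deg); tilt>0 = scoop mouth down (rad)
    Rs=Ro.from_euler('z',yaw)*Ro.from_euler('y',-tilt)
    return Rs*Ro.from_euler('ZX',[-np.pi/2,np.pi])
def cur():
    s=ctrl.read_state(); return np.array(s['eef_pos']),Ro.from_euler('xyz',s['tool_rot'])
def plan(pos,R,c=None):
    p,Rc=c or cur()
    sh=Rc.inv().apply(np.array(pos)-p)/40; rv=np.degrees((Rc.inv()*R).as_rotvec())
    print('shift',sh.round(3),'turn',rv.round(2)); return sh,rv
E
python3 - <<'E'
from h import *
print(toolR(.189).as_euler('xyz'))
h=W(TRAY,[(121,0,0)])[0]; print(h); plan([h[0],h[1],230],toolR(.189))
E
```

```text
[ 3.14159265  0.         -1.38179633]
[ 604.94530496 -109.76690763    0.        ]
shift [ -7.454 -12.604   0.033] turn [-0.   -0.   13.79]
```

```bash
python3 -m creep '-7.454 -12.604 0 0 0 13.79 0;-7.454 -12.604 0 0 0 13.79 0;-7.454 -12.604 0 0 0 13.79 0;-7.454 -12.604 0 0 0 13.79 0;-7.454 -12.604 0 0 0 13.79 0;-7.454 -12.604 0 0 0 13.79 0;-7.454 -12.604 0 0 0 13.79 0;-7.454 -12.604 0 0 0 13.79 0;-7.454 -12.604 0 0 0 13.79 0;-7.454 -12.604 0 0 0 13.79 0'; python3 - <<'E'
from h import *
h=W(TRAY,[(121,0,0)])[0]; plan([h[0],h[1],230],toolR(.189))
E
```

```text
clock: 1.63
eef_pos: [509.5, -246.9, 231.6]
tool_rot: [-3.141, -0.0, -1.382]
force: [0.9, 0.2, 0.4]
width: 85.3
shift [-2.918 -2.988  0.041] turn [-0.03 -0.02  0.  ]
```

```bash
python3 -m creep '-2.9 -2.97 0 0 0 0 0;-2.9 -2.97 0 0 0 0 0;-2.9 -2.97 0 0 0 0 0;-2.9 -2.97 0 0 0 0 0;-2.9 -2.97 0 0 0 0 0;-2.9 -2.97 0 0 0 0 0'; python3 - <<'E'
from h import *
h=W(TRAY,[(121,0,0)])[0]; plan([h[0],h[1],230],toolR(.189))
d=snap('top','t1.png'); e=snap('side','s1.png')
overlay('top',d['img'],'ot1.png',(205,100,365,260),4);overlay('side',e['img'],'os1.png',(180,60,380,220),4)
plan([h[0],h[1],81],toolR(.189))
E
```

```text
clock: 2.13
eef_pos: [604.8, -108.5, 231.0]
tool_rot: [-3.141, 0.001, -1.375]
force: [-0.7, -1.2, 0.0]
width: 85.5
shift [0.032 0.003 0.025] turn [-0.04  0.08  0.37]
shift [-0.08  -0.07   3.755] turn [ 0.05 -0.05 -0.02]
```

View pics/os1.png

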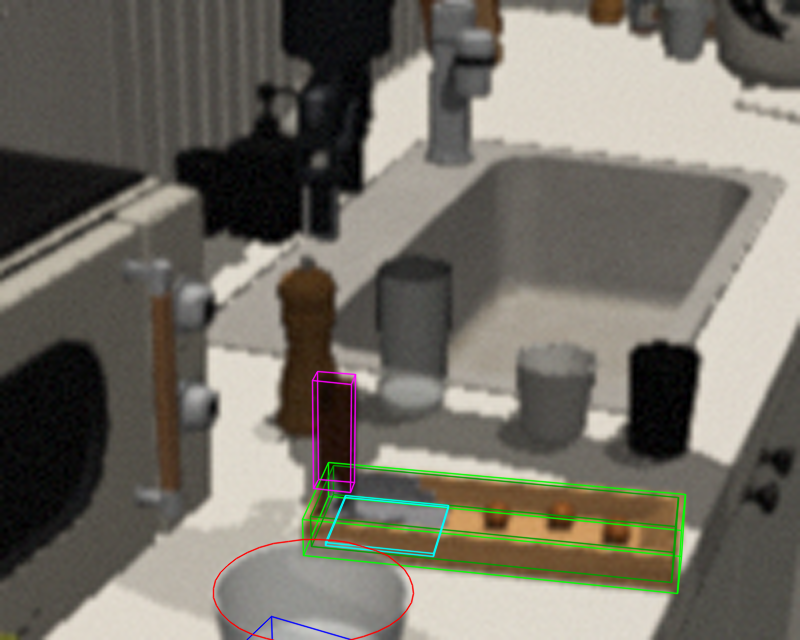

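```bash
python3 -m creep '-0.05 -0.05 1 0 0 0 0;-0.08 -0.07 2 0 0 0 0;-0.08 -0.07 3 0 0 0 0;-0.08 -0.07 3.7 0 0 0 0;-0.08 -0.07 3.76 0 0 0 0;-0.08 -0.07 3.76 0 0 0 0;-0.08 -0.07 3.76 0 0 0 0'; python3 - <<'E'
from h import *
h=W(TRAY,[(121,0,0)])[0]; plan([h[0],h[1],81],toolR(.189))
d=snap('top','t2.png'); e=snap('side','s2.png')
overlay('top',d['img'],'ot2.png',(205,100,365,260),4);overlay('side',e['img'],'os2.png',(180,60,380,220),4)
E
```

```text
clock: 2.82
eef_pos: [606.4, -110.4, 82.6]
tool_rot: [-3.14, -0.001, -1.384]
force: [1.4, 0.2, -0.3]
width: 85.2
shift [-0.022  0.033  0.039] turn [-0.12 -0.08 -0.11]
```

View pics/os2.png

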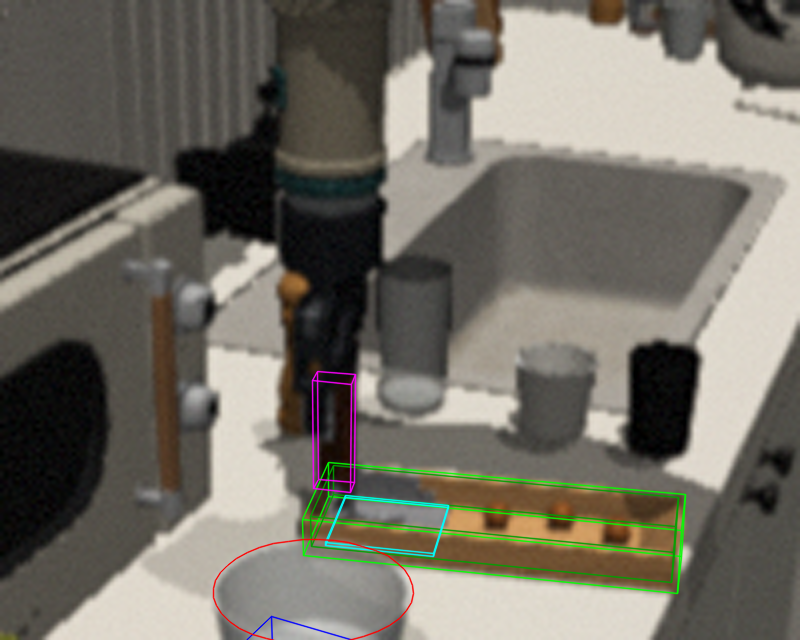

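View pics/ot2.png

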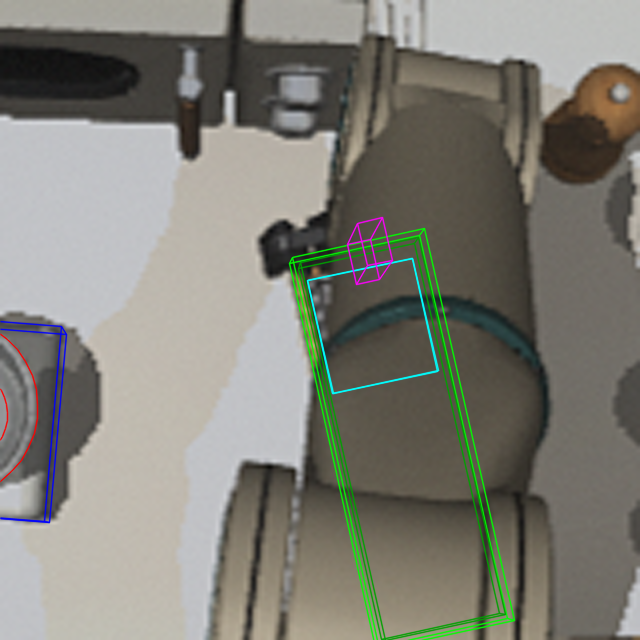

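```bash
python3 -m creep '0 0.02 0.03 0 0 0 0.5;0 0.02 0.03 0 0 0 1;0 0.02 0.03 0 0 0 1;0 0.02 0.03 0 0 0 1;0 0.02 0.03 0 0 0 1;0 0.02 0.03 0 0 0 1;0 0.02 0.03 0 0 0 1;0 0.02 0.03 0 0 0 1;0 0.02 0.03 0 0 0 1'; python3 - <<'E'
from h import *
print(ctrl.read_state()['width'])
h=W(TRAY,[(121,0,0)])[0]; plan([h[0],h[1],81],toolR(.189))
d=snap('top','t3.png'); e=snap('side','s3.png')
overlay('side',e['img'],'os3.png',(180,60,380,220),4)
E
```

```text
clock: 3.67
eef_pos: [604.9, -108.8, 79.9]
tool_rot: [-3.141, -0.0, -1.382]
force: [-0.3, 1.0, 2.2]
width: 15.3
15.304923678282568
shift [ 0.023  0.004 -0.028] turn [-0.02 -0.    0.  ]
```

View pics/os3.png

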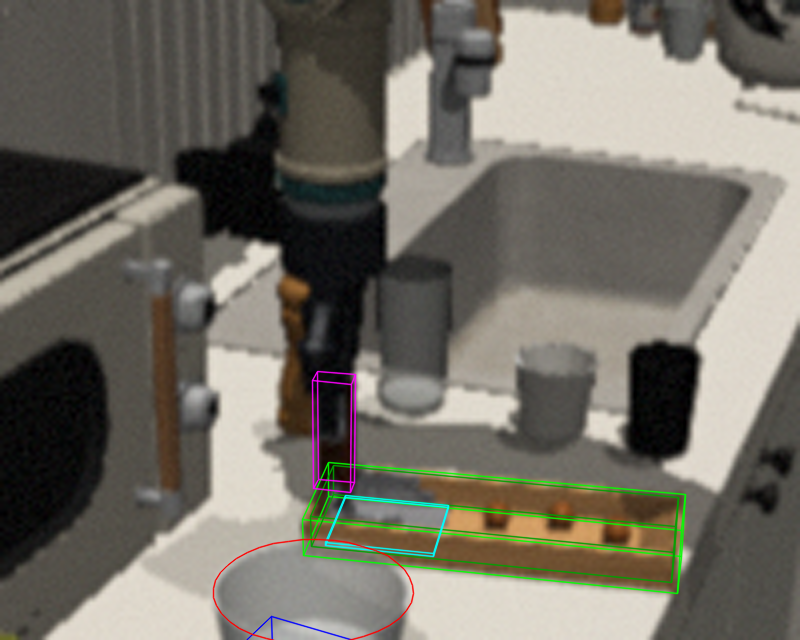

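```bash
python3 -m creep '0 0.1 -0.02 1 0 0 1;0 0.4 -0.03 1 0 0 1;0 0.7 -0.03 1 0 0 1;0 1 -0.03 1 0 0 1;0 1.3 -0.03 1 0 0 1;0 1.6 -0.03 1 0 0 1;0 1.9 -0.03 1 0 0 1;0 2.2 -0.03 1 0 0 1;0 2.5 -0.03 1 0 0 1;0 2.5 -0.03 1 0 0 1'; cat > look.py <<'E'
from h import *
import sys
i=sys.argv[1]
p,R=cur(); inv=lambda q: (np.array([[np.cos(TRAY[2]),np.sin(TRAY[2])],[-np.sin(TRAY[2]),np.cos(TRAY[2])]])@(q[:2]-np.array(TRAY[:2])))
t=inv(p); print('tcp in tray',t.round(1),p[2].round(1),'F',np.round(ctrl.read_state()['force'],1))
e=snap('side','s%s.png'%i); overlay('side',e['img'],'os%s.png'%i,(200,90,380,220),4.4,sc=t[0]-41)
E
python3 look.py 4
```

```text
clock: 4.6
eef_pos: [503.9, -128.3, 80.9]
tool_rot: [-3.127, 0.001, -1.383]
force: [-1.1, -0.3, 0.5]
width: 15.1
tcp in tray [18.3  0.7] 80.9 F [-1.1 -0.3  0.5]
```

View pics/os4.png

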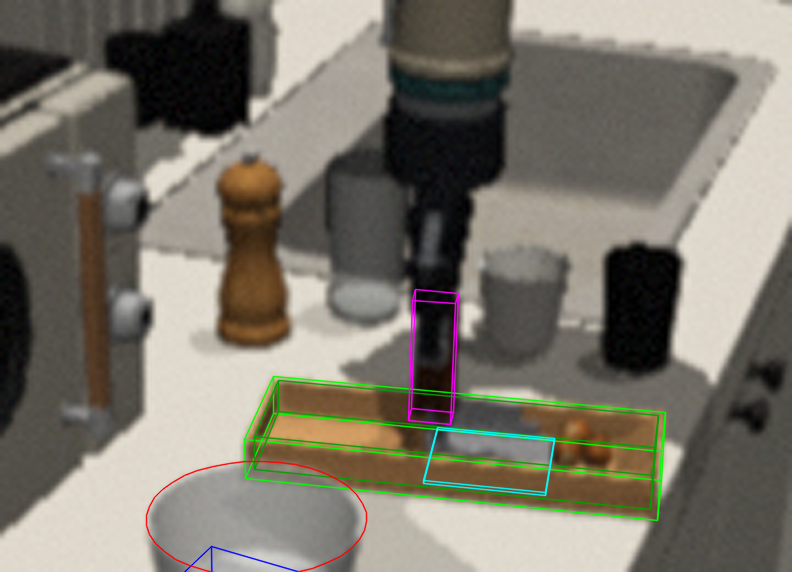

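```bash
cat >> h.py <<'E'
def scoop_tcp(mx,mz,tilt_deg,frame=TRAY,my=0,yaw_off=0,L=(81,75)):
    """mouth bottom edge at frame (mx,my,mz); tilt>0 mouth down. L: TCP rel. mouth edge in scoop axes"""
    t=np.radians(tilt_deg); yaw=frame[2]+yaw_off
    R=Ro.from_euler('z',yaw)*Ro.from_euler('y',t*-1)
    m=W(frame,[(mx,my,mz)])[0]
    return m+R.apply([L[0],0,L[1]]), toolR(yaw,t)
E
python3 - <<'E'
from h import *
plan(*scoop_tcp(-64,5,1)); plan(*scoop_tcp(-104,5,1)); plan(*scoop_tcp(-104,5,10))
E
python3 -m creep '0 0.3 0 0 0 0 1;0 0.6 0 0 0 0 1;0 0.9 0 0 0 0 1;0 1.05 0 0 0 0 1;0 1.05 0 0 0 0 1'; python3 look.py 5
```

```text
shift [ 0.021  0.097 -0.016] turn [ 0.11  0.03 -0.06]
shift [ 0.022  1.096 -0.031] turn [ 0.11  0.03 -0.06]
shift [ 0.022  1.415 -0.324] turn [ 9.11  0.02 -0.06]
clock: 5.07
eef_pos: [467.6, -136.3, 81.2]
tool_rot: [-3.12, -0.002, -1.382]
force: [0.6, -1.4, 6.2]
width: 15.5
tcp in tray [-18.9  -0.2] 81.2 F [ 0.6 -1.4  6.2]
```

View pics/os5.png

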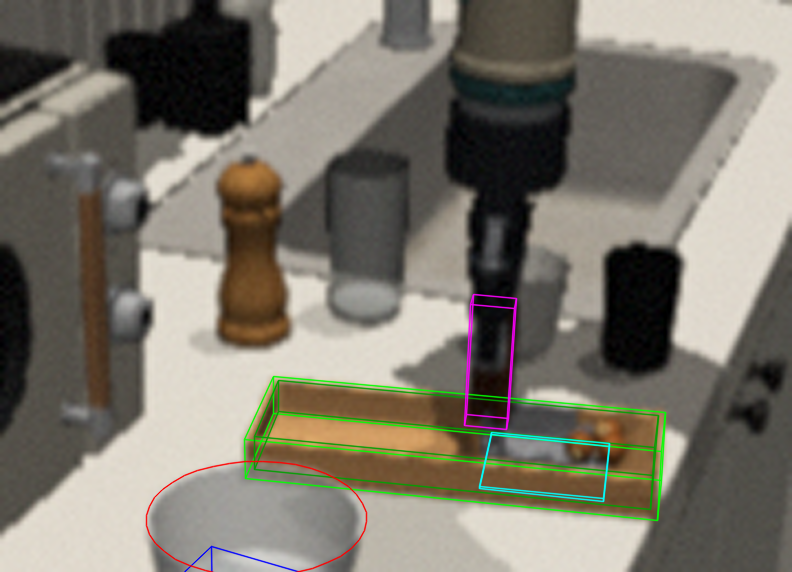

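```bash
python3 - <<'E'
from h import *
for mx,mz,t in((-105,5,0.5),(-106,6,0),(-107.5,8.5,-2.5),(-111,12.5,-5),(-117,19.5,-10),(-121,27,-15),(-121,33,-20),(-118,45,-22)): plan(*scoop_tcp(mx,mz,t))
E
```

```text
shift [-0.004  0.147  0.006] turn [-0.72 -0.11  0.01]
shift [-0.004  0.155 -0.001] turn [-1.22 -0.11  0.01]
shift [-0.004  0.113  0.027] turn [-3.72 -0.11  0.01]
shift [-0.004  0.125  0.021] turn [-6.22 -0.11  0.01]
shift [-0.004  0.136  0.042] turn [-11.22  -0.11   0.  ]
shift [-0.004  0.115  0.063] turn [-16.22  -0.11  -0.  ]
shift [-0.004  0.014  0.133] turn [-2.122e+01 -1.100e-01 -1.000e-02]
shift [-0.004 -0.102 -0.076] turn [-2.322e+01 -1.100e-01 -1.000e-02]
```

```bash
python3 -m creep '0 0.15 0 -0.7 0 0 1;0 0.19 0 -1 0 0 1;0 0.17 0 -2.5 0 0 1;0 0.15 0.02 -3.7 0 0 1;0 0.15 0.02 -6.2 0 0 1;0 0.15 0.03 -8.7 0 0 1;0 0.15 0.03 -11.2 0 0 1;0 0.13 0.03 -13.7 0 0 1;0 0.11 0.04 -16.2 0 0 1;0 0.11 0.04 -16.2 0 0 1'; python3 look.py 6
```

```text
clock: 5.95
eef_pos: [463.9, -135.2, 77.5]
tool_rot: [2.877, -0.0, -1.379]
force: [1.3, -0.7, -1.9]
width: 15.5
tcp in tray [-22.3   1.6] 77.5 F [ 1.3 -0.7 -1.9]
```

View pics/os6.png

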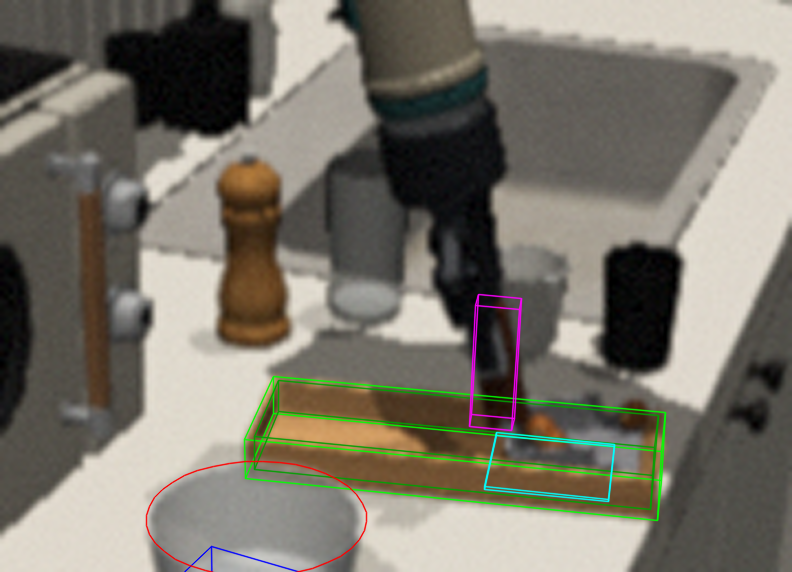

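```bash
python3 - <<'E'
from h import *
e=snap('side','s6b.png')
cv2.imwrite('pics/s6z.png',cv2.resize(cv2.imread('pics/s6b.png')[160:215,290:365],None,fx=10,fy=10,interpolation=cv2.INTER_CUBIC))
E
```

```text
(no output)
```

View pics/s6z.png

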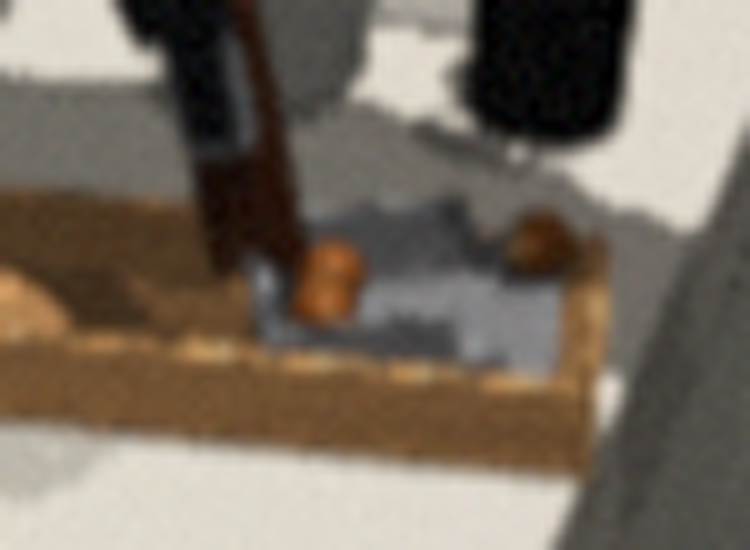

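```bash
cat >> h.py <<'E'
def rel(dx,dy,dz,dt=0,frame=TRAY,pivot=(81,75)):
    """shift scoop mouth by tray-frame dx,dy,dz and tilt by dt deg (mouth down +) pivoting about mouth edge"""
    p,R=cur(); yaw=frame[2]; c,s=np.cos(yaw),np.sin(yaw)
    ax=np.array([s,-c,0])  # -scoop y axis: + = mouth down
    Q=Ro.from_rotvec(np.radians(dt)*ax)
    # mouth position now: tool axes: x=-y_s, y=-x_s, z=-z_s
    m=p+R.apply([0,pivot[0],pivot[1]])
    p2=m+np.array([c*dx-s*dy,s*dx+c*dy,dz])+Q.apply(p-m)
    print('mouth tray', (m-np.array([TRAY[0],TRAY[1],0])).round(1)@np.array([[np.cos(.189),-np.sin(.189),0],[np.sin(.189),np.cos(.189),0],[0,0,1]])); return plan(p2,Q*R)
E
python3 - <<'E'
from h import *
for a in((6,0,1),(6,-5,1),(0,-5,0),(-2,-4,0,-4)): rel(*a)
E
```

```text
mouth tray [-121.35072328    1.11891001   26.5       ]
shift [ 0.    -0.138 -0.063] turn [0. 0. 0.]
mouth tray [-121.35072328    1.11891001   26.5       ]
shift [ 0.125 -0.138 -0.063] turn [0. 0. 0.]
mouth tray [-121.35072328    1.11891001   26.5       ]
shift [0.125 0.    0.   ] turn [0. 0. 0.]
mouth tray [-121.35072328    1.11891001   26.5       ]
shift [ 0.1   -0.077  0.159] turn [-4. -0. -0.]
```

```bash
python3 -m creep '0 -0.1 -0.05 0 0 0 1;0 -0.14 -0.06 0 0 0 1;0.06 -0.14 -0.06 0 0 0 1;0.12 -0.14 -0.06 0 0 0 1;0.12 -0.1 -0.03 0 0 0 1;0.12 0 0 0 0 0 1;0.12 0 0 0 0 0 1;0.12 0 0 0 0 0 1'; python3 - <<'E'
from h import *
e=snap('side','s7.png'); print(ctrl.read_state()['force']); rel(0,0,0)
cv2.imwrite('pics/s7z.png',cv2.resize(cv2.imread('pics/s7.png')[160:215,290:365],None,fx=10,fy=10,interpolation=cv2.INTER_CUBIC))
E
```

```text
clock: 6.72
eef_pos: [462.9, -140.8, 78.7]
tool_rot: [2.879, -0.0, -1.382]
force: [2.7, 2.5, -0.2]
width: 15.1
[3.44321038 1.40062199 0.03078356]
mouth tray [-122.09366874   -3.82962836   27.3       ]
shift [0. 0. 0.] turn [0. 0. 0.]
```

View pics/s7z.png

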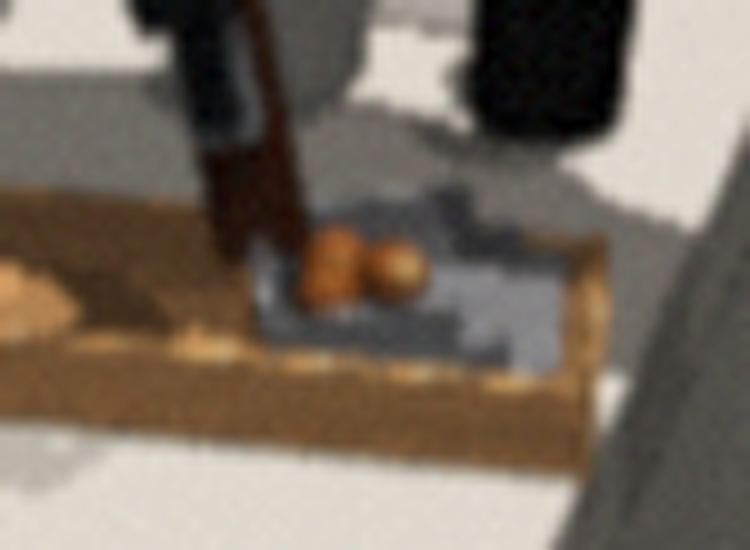

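```bash
python3 - <<'E'
from h import *
for a in((4,3,8,-3),(10,4,60,-5),(20,4,150,-5)): rel(*a)
E
```

```text
mouth tray [-122.09366874   -3.82962836   27.3       ]
shift [-0.075 -0.14  -0.111] turn [-3. -0. -0.]
mouth tray [-122.09366874   -3.82962836   27.3       ]
shift [-0.1   -0.007 -1.33 ] turn [-5. -0. -0.]
mouth tray [-122.09366874   -3.82962836   27.3       ]
shift [-0.099  0.336 -3.567] turn [-5. -0. -0.]
```

```bash
python3 -m creep '-0.07 -0.14 -0.11 -3 0 0 1;-0.08 -0.1 -0.4 -4 0 0 1;-0.1 -0.05 -0.8 -5 0 0 1;-0.1 -0.01 -1.33 -5 0 0 1;-0.1 0.07 -1.9 -5 0 0 1;-0.1 0.16 -2.5 -5 0 0 1;-0.1 0.25 -3 -5 0 0 1;-0.1 0.31 -3.4 -5 0 0 1;-0.1 0.34 -3.57 -5 0 0 1;-0.1 0.34 -3.57 -5 0 0 1'; python3 - <<'E'
from h import *
e=snap('side','s8.png'); print(ctrl.read_state()['force']); rel(0,0,0)
cv2.imwrite('pics/s8z.png',cv2.resize(cv2.imread('pics/s8.png')[70:220,270:390],None,fx=5,fy=5,interpolation=cv2.INTER_CUBIC)[:600])
d=snap('top','t8.png')
b=np.array([506.3,163.0]); u=np.array([np.cos(.189),np.sin(.189)])
p,R=cur()
fr=[506.3,163.,.189]
for mx,z,t in((-60,190,-20),(-60,180,-8),(5,180,-6),(8,140,-4)):
    print(scoop_tcp(mx,z,t,frame=fr)[0].round(0)); plan(*scoop_tcp(mx,z,t,frame=fr))
E
```

```text
clock: 7.6
eef_pos: [485.1, -133.4, 220.9]
tool_rot: [2.79, -0.001, -1.382]
force: [0.6, -0.2, -1.5]
width: 15.4
[-0.82023371 -0.54882009 -2.06010076]
mouth tray [-103.68837987   -0.2233364   177.4       ]
shift [0. 0. 0.] turn [0. 0. 0.]
[547. 171. 233.]
shift [-7.159 -2.675 -1.351] turn [ 0.31  0.02 -0.01]
[536. 169. 243.]
shift [-7.159 -2.326 -1.494] turn [ 1.231e+01  2.000e-02 -1.000e-02]
[598. 181. 246.]
shift [-7.16  -3.77  -2.112] turn [ 1.431e+01  2.000e-02 -1.000e-02]
[599. 181. 209.]
shift [-7.159 -4.106 -1.251] turn [ 1.631e+01  2.000e-02 -1.000e-02]
```

View pics/s8z.png

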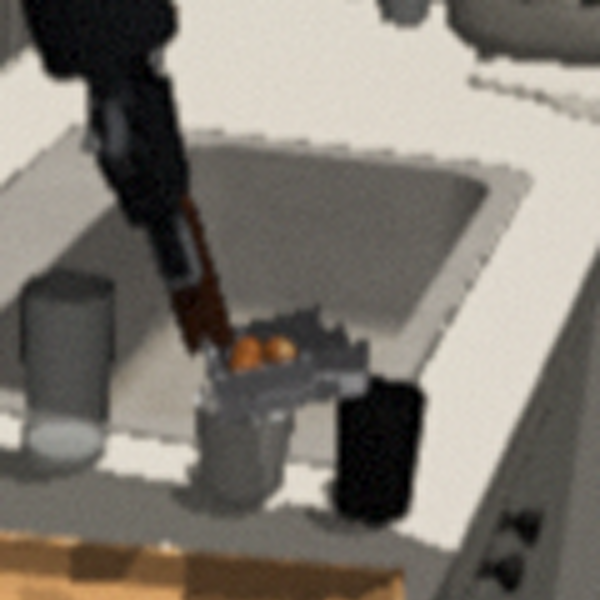

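```bash
python3 -m creep '-0.2 -0.1 -0.1 0 0 0 1;-0.7 -0.3 -0.3 0 0 0 1;-1.4 -0.6 -0.5 0 0 0 1;-2.2 -0.9 -0.7 0 0 0 1;-3 -1.2 -0.9 0 0 0 1;-3.8 -1.5 -1 0 0 0 1;-4.6 -1.8 -1.1 0 0 0 1;-5.4 -2.1 -1.2 0 0 0 1;-6.1 -2.4 -1.3 0 0 0 1;-6.6 -2.6 -1.35 0 0 0 1'; python3 -m creep '-0.3 -0.07 0 0 0 0 1;-0.48 -0.07 0 0 0 0 1;-0.56 -0.07 0 0 0 0 1;-0.56 -0.07 0 0 0 0 1;-0.56 -0.07 0 0 0 0 1'; python3 - <<'E'
from h import *
fr=[506.3,163.,.189]
for mx,z,t in((-60,190,-20),(-60,180,-8),(5,180,-6),(8,140,-4)): plan(*scoop_tcp(mx,z,t,frame=fr))
E
```

```text
clock: 8.53
eef_pos: [548.9, 153.3, 233.3]
tool_rot: [2.787, 0.002, -1.378]
force: [0.8, 1.4, -1.5]
width: 14.9
clock: 8.95
eef_pos: [547.9, 169.2, 233.8]
tool_rot: [2.789, -0.002, -1.384]
force: [-0.0, -0.3, -2.2]
width: 15.5
shift [-0.044 -0.003  0.026] turn [ 0.23 -0.05 -0.13]
shift [-0.043  0.346 -0.118] turn [12.23 -0.06 -0.13]
shift [-0.046 -1.099 -0.734] turn [14.23 -0.07 -0.13]
shift [-0.047 -1.433  0.127] turn [16.23 -0.07 -0.12]
```

```bash
python3 -m creep '-0.04 0.08 -0.03 3 0 0 1;-0.04 0.17 -0.06 6 0 0 1;-0.04 0.26 -0.09 9 0 0 1;-0.04 0.34 -0.12 12 0 0 1;-0.04 0.28 -0.14 12.2 0 0 1;-0.04 0.18 -0.18 12.2 0 0 1;-0.04 0.05 -0.24 12.2 0 0 1;-0.04 -0.1 -0.3 12.2 0 0 1;-0.04 -0.25 -0.37 12.2 0 0 1;-0.04 -0.4 -0.44 12.2 0 0 1'; python3 - <<'E'
from h import *
fr=[506.3,163.,.189]
e=snap('side','s9.png')
cv2.imwrite('pics/s9z.png',cv2.resize(cv2.imread('pics/s9.png')[70:270,180:340],None,fx=3.8,fy=3,interpolation=cv2.INTER_CUBIC)[:600])
for mx,z,t in((5,180,-8),(5,160,-8),(8,140,-6)): plan(*scoop_tcp(mx,z,t,frame=fr))
E
```

```text
clock: 9.78
eef_pos: [569.6, 176.6, 244.1]
tool_rot: [3.001, -0.0, -1.382]
force: [0.2, 0.9, -1.5]
width: 15.1
shift [ 0.036 -0.735 -0.075] turn [-0.08 -0.02 -0.02]
shift [ 0.036 -0.804  0.42 ] turn [-0.08 -0.02 -0.02]
shift [ 0.036 -0.88   0.836] turn [ 1.92 -0.02 -0.02]
```

View pics/s9z.png

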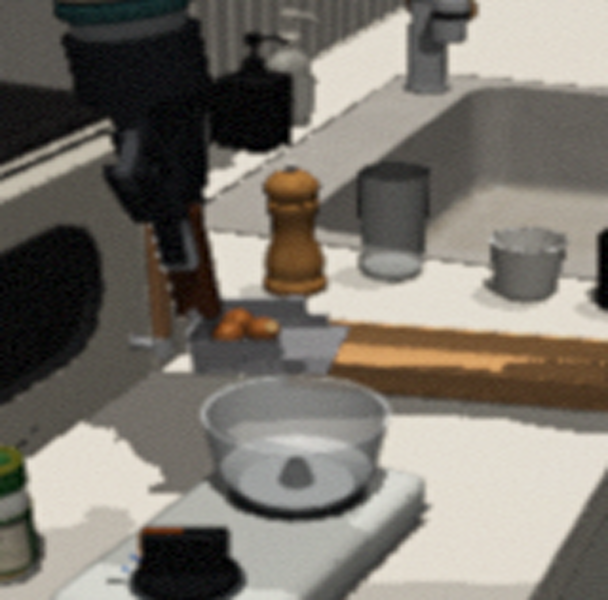

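```bash
python3 -m creep '0.03 -0.15 0 0 0 0 1;0.03 -0.3 0.03 0 0 0 1;0.04 -0.45 0.12 0 0 0 1;0.04 -0.6 0.25 0 0 0 1;0.04 -0.72 0.4 0 0 0 1;0.04 -0.8 0.55 0 0 0 1;0.04 -0.85 0.7 1 0 0 1;0.04 -0.88 0.8 2 0 0 1;0.04 -0.88 0.83 2 0 0 1;0.04 -0.88 0.83 2 0 0 1'; python3 - <<'E'
from h import *
fr=[506.3,163.,.189]
e=snap('side','s10.png')
cv2.imwrite('pics/s10z.png',cv2.resize(cv2.imread('pics/s10.png')[70:270,180:340],None,fx=3.8,fy=3,interpolation=cv2.INTER_CUBIC)[:600])
for mx,z,t in((8,138,-6),(8,138,0),(8,134,7),(8,130,14),(8,127,21),(8,124,28),(8,124,35),(8,124,42),(8,124,50)): plan(*scoop_tcp(mx,z,t,frame=fr))
E
```

```text
clock: 10.67
eef_pos: [597.7, 180.6, 206.2]
tool_rot: [3.035, -0.0, -1.382]
force: [0.3, -0.2, -1.3]
width: 15.4
shift [ 0.003 -0.077  0.055] turn [ 0.05 -0.    0.01]
shift [ 0.003  0.13  -0.146] turn [ 6.05 -0.    0.01]
shift [ 0.003  0.386 -0.253] turn [ 1.305e+01 -0.000e+00  1.000e-02]
shift [ 0.003  0.666 -0.325] turn [ 2.005e+01 -0.000e+00  1.000e-02]
shift [ 0.003  0.967 -0.386] turn [ 2.705e+01 -0.000e+00  1.000e-02]
shift [ 0.003  1.281 -0.407] turn [ 3.405e+01 -0.000e+00  1.000e-02]
shift [ 0.003  1.614 -0.464] turn [ 4.105e+01 -0.000e+00  1.000e-02]
shift [ 0.003  1.95  -0.48 ] turn [4.805e+01 0.000e+00 1.000e-02]
shift [ 0.003  2.334 -0.447] turn [5.605e+01 0.000e+00 1.000e-02]
```

View pics/s10z.png

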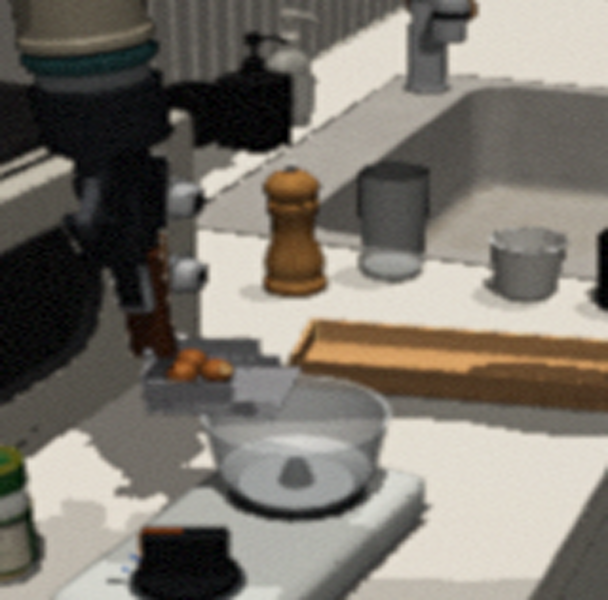

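```bash
python3 -m creep '0 0.03 -0.05 3 0 0 1;0 0.13 -0.14 6 0 0 1;0 0.25 -0.2 9.5 0 0 1;0 0.38 -0.25 13 0 0 1;0 0.52 -0.29 16.5 0 0 1;0 0.66 -0.32 20 0 0 1;0 0.82 -0.35 23.5 0 0 1;0 0.97 -0.38 27 0 0 1;0 1.12 -0.4 30.5 0 0 1;0 1.28 -0.41 34 0 0 1'; python3 - <<'E'
from h import *
fr=[506.3,163.,.189]
e=snap('side','s11.png')
cv2.imwrite('pics/s11z.png',cv2.resize(cv2.imread('pics/s11.png')[70:270,180:340],None,fx=3.8,fy=3,interpolation=cv2.INTER_CUBIC)[:600])
for mx,z,t in((8,124,28),(8,124,35),(8,124,42),(8,124,50)): plan(*scoop_tcp(mx,z,t,frame=fr))
E
```

```text
clock: 11.55
eef_pos: [553.0, 166.7, 225.8]
tool_rot: [-2.732, -0.015, -1.39]
force: [-1.1, -1.3, -0.7]
width: 15.6
shift [-0.165 -0.001 -0.095] turn [ 4.71 -1.15 -0.01]
shift [-0.161  0.26  -0.307] turn [11.71 -1.15  0.06]
shift [-0.157  0.546 -0.485] turn [18.71 -1.15  0.13]
shift [-0.153  0.897 -0.645] turn [26.71 -1.14  0.21]
```

View pics/s11z.png

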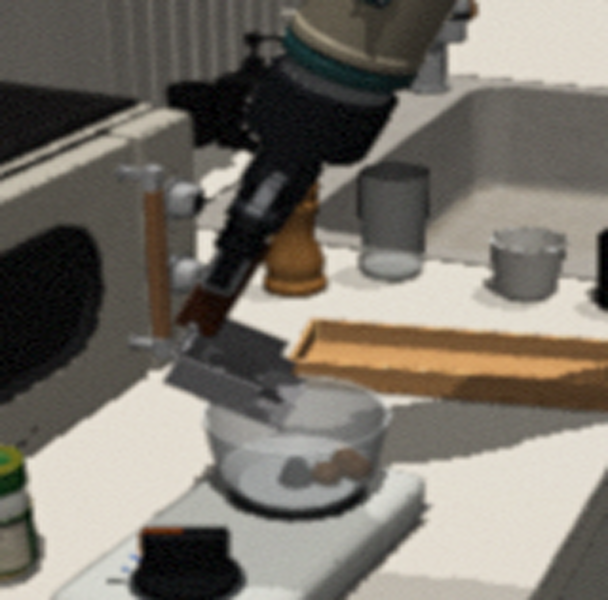

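```bash
python3 - <<'E'
from h import *
fr=[506.3,163.,.189]
for mx,z,t in((8,165,28),(8,185,14),(8,190,0)): plan(*scoop_tcp(mx,z,t,frame=fr))
E
```

```text
shift [-0.147 -0.407 -1.036] turn [ 4.71 -1.15 -0.01]
shift [-0.148 -1.041 -0.984] turn [-9.29 -1.15 -0.15]
shift [-0.159 -1.391 -0.497] turn [-23.29  -1.12  -0.29]
```

```bash
python3 -m creep '0 -0.15 -0.35 0 0 0 1;0 -0.3 -0.7 0 0 0 1;0 -0.45 -1 0 0 0 1;0 -0.75 -1 -7 0 0 1;0 -1.04 -1 -14 0 0 1;0 -1.2 -0.8 -21 0 0 1;0 -1.39 -0.5 -28 0 0 1;0 -1.39 -0.5 -28 0 0 1;0 -1.39 -0.5 -28 0 0 1'; python3 - <<'E'
from h import *
e=snap('side','s12.png');d=snap('top','t12.png'); print(ctrl.read_state()['tool_rot'])
cv2.imwrite('pics/s12z.png',cv2.resize(cv2.imread('pics/s12.png')[70:270,180:340],None,fx=3.8,fy=3,interpolation=cv2.INTER_CUBIC)[:600])
cv2.imwrite('pics/t12z.png',cv2.resize(cv2.imread('pics/t12.png')[130:280,105:345],None,fx=3.2,fy=3.2,interpolation=cv2.INTER_CUBIC)[:600])
for n in('side','top'): print([(np.round(b['rect']),round(b['score'],2)) for b in ctrl.boxes_of(n,'hazelnut1')])
E
```

```text
clock: 12.35
eef_pos: [599.2, 174.9, 263.0]
tool_rot: [3.057, -0.012, -1.391]
force: [0.3, 0.3, -0.5]
width: 15.5
[ 3.06012845 -0.01360658 -1.38989876]
[]
[]
```

View pics/s12z.png

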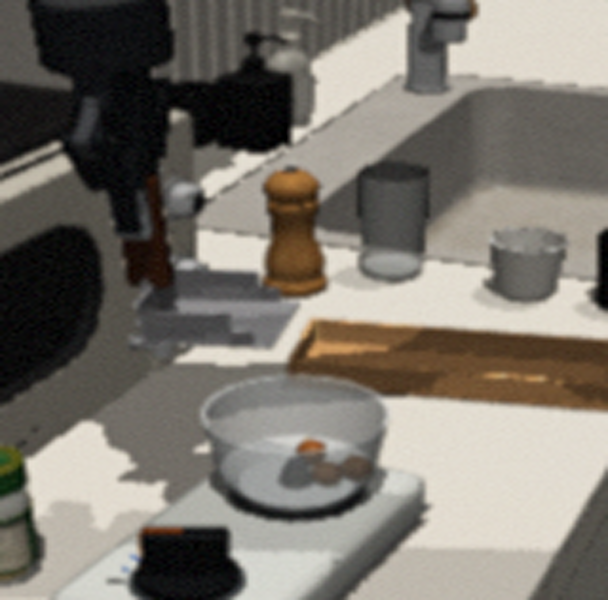

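View pics/t12z.png

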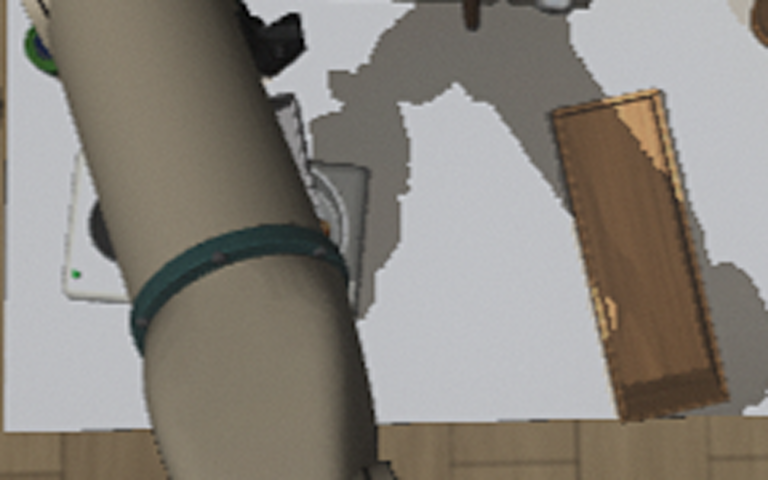

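```bash
python3 - <<'E'
from h import *
plan(*scoop_tcp(-25,150,0)); plan(*scoop_tcp(-25,50,0))
E
```

```text
shift [7.036 2.587 1.347] turn [ 4.58 -0.81 -0.47]
shift [7.    2.387 3.838] turn [ 4.58 -0.81 -0.47]
```

```bash
python3 -m creep '0.5 0.2 0 2 -0.8 -0.5 1;1.4 0.5 0.2 4.6 -0.8 -0.5 1;2.3 0.85 0.4 4.6 -0.8 -0.5 1;3.2 1.2 0.6 4.6 -0.8 -0.5 1;4.1 1.5 0.8 4.6 -0.8 -0.5 1;5 1.9 1 4.6 -0.8 -0.5 1;5.8 2.2 1.2 4.6 -0.8 -0.5 1;6.5 2.4 1.34 4.6 -0.8 -0.5 1;7 2.58 1.35 4.6 -0.8 -0.5 1;7.03 2.58 1.35 4.6 -0.8 -0.5 1'; python3 -m creep '0 0 0 0 0 0 1;0 0 0 0 0 0 1'; python3 - <<'E'
from h import *
plan(*scoop_tcp(-25,50,0)); plan(*scoop_tcp(-25,12,0)); plan(*scoop_tcp(-25,5,0))
e=snap('side','s13.png');d=snap('top','t13.png')
cv2.imwrite('pics/s13z.png',cv2.resize(cv2.imread('pics/s13.png')[60:210,200:400],None,fx=3.9,fy=3.9,interpolation=cv2.INTER_CUBIC))
E
```

```text
clock: 13.38
eef_pos: [539.5, -128.1, 225.7]
tool_rot: [3.141, -0.005, -1.39]
force: [0.5, -0.7, -1.0]
width: 15.4
clock: 13.55
eef_pos: [541.8, -120.7, 225.6]
tool_rot: [-3.14, -0.001, -1.381]
force: [0.1, 0.7, -1.5]
width: 15.3
shift [0.025 0.027 2.514] turn [-0.09 -0.05  0.03]
shift [0.024 0.028 3.464] turn [-0.09 -0.05  0.03]
shift [0.024 0.028 3.639] turn [-0.09 -0.05  0.03]
```

View pics/s13z.png

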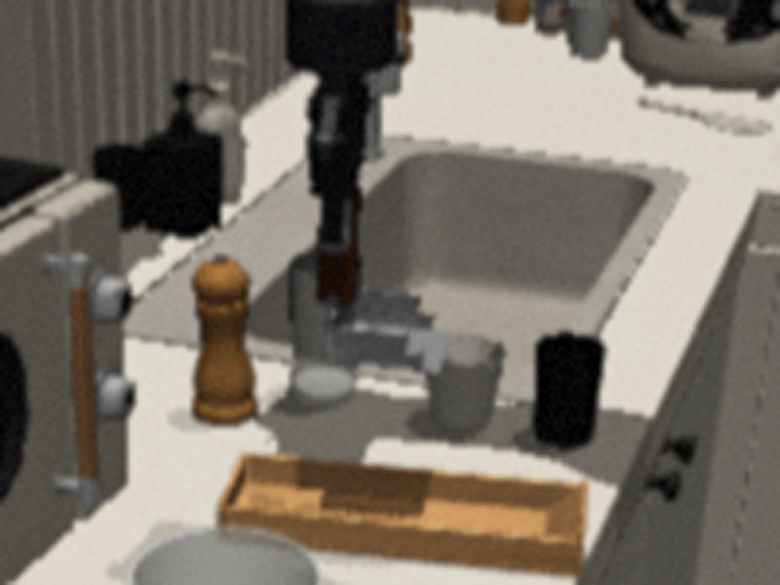

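```bash
python3 -m creep '0.01 0.02 0.7 0 0 0 1;0.02 0.02 1.5 0 0 0 1;0.02 0.02 2.2 0 0 0 1;0.02 0.02 2.6 0 0 0 1;0.02 0.02 2.9 0 0 0 1;0.02 0.02 3.1 0 0 0 1;0.02 0.02 3.3 0 0 0 1;0.02 0.02 3.45 0 0 0 1;0.02 0.02 3.53 0 0 0 1;0.02 0.02 3.53 0 0 0 1'; python3 look.py 14; python3 -c "
from h import *
plan(*scoop_tcp(-25,5,0))"
```

```text
clock: 14.48
eef_pos: [541.1, -123.0, 82.9]
tool_rot: [3.141, -0.001, -1.382]
force: [0.8, -0.1, -1.5]
width: 15.4
tcp in tray [55.9 -1. ] 82.9 F [ 0.8 -0.1 -1.5]
shift [-0.03   0.001  0.084] turn [ 0.02 -0.08 -0.03]
```

View pics/os14.png

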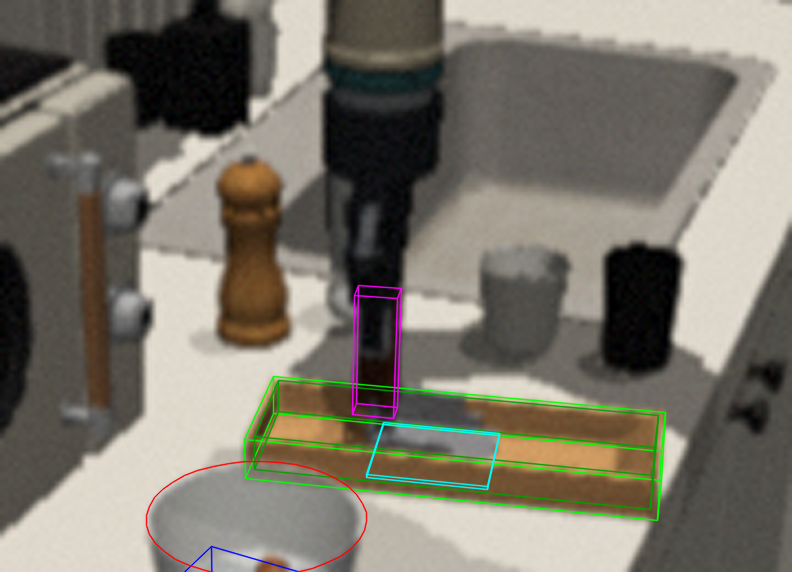

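Over the tray at the right place, still about 3 mm above the floor (force unchanged). Lower until contact is felt, then open.

```bash
python3 -m creep '-0.02 0 0.03 0 0 0 1;-0.03 0 0.06 0 0 0 1;-0.03 0 0.09 0 0 0 1;-0.03 0 0.1 0 0 0 1;-0.03 0 0.1 0 0 0 1'
```

```text
clock: 14.95
eef_pos: [542.7, -122.1, 80.7]
tool_rot: [-3.139, -0.002, -1.382]
force: [0.6, 0.5, 8.3]
width: 15.1
```

```bash
python3 -m creep '0 0 -0.03 0 0 0 0.9;0 0 -0.03 0 0 0 0.6;0 0 -0.03 0 0 0 0.3;0 0 -0.03 0 0 0 0;0 0 -0.03 0 0 0 0;0 0 -0.03 0 0 0 0;0 0 -0.03 0 0 0 0'; python3 look.py 15
```

```text
clock: 15.53
eef_pos: [540.9, -122.1, 80.2]
tool_rot: [3.141, -0.001, -1.383]
force: [0.4, 0.2, 0.2]
width: 84.9
tcp in tray [55.8 -0. ] 80.2 F [0.4 0.2 0.2]
```

View pics/os15.png

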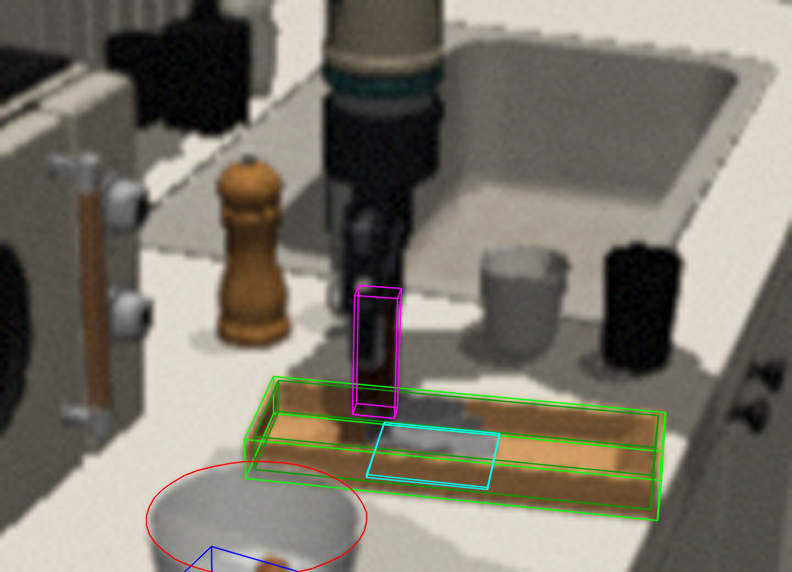

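Released. Go straight up 150 mm, then move towards the dial.

```bash
python3 -m creep '0 0 -0.4 0 0 0 0;0 0 -1.2 0 0 0 0;0 0 -2.1 0 0 0 0;0 0 -3 0 0 0 0;0 0 -3.8 0 0 0 0;0 0 -3.8 0 0 0 0'; python3 - <<'E'
from h import *
D=W(MIX,[(0,75,0)])[0]; print(D)
R=Ro.from_euler('xyz',[np.pi,0,0.398+np.pi/2]); 
p,Rc=cur(); sh,_=plan([D[0],D[1],220],R)
Rh=Ro.from_euler('xyz',[np.pi,0,0.2]); plan([D[0],D[1],220],Rh)
E
```

```text
clock: 16.08
eef_pos: [545.0, -122.5, 238.8]
tool_rot: [-3.131, -0.006, -1.383]
force: [0.6, 0.6, -0.0]
width: 85.4
[519.4367418  292.41018814   0.        ]
shift [-10.311  -1.307   0.425] turn [ -0.57   0.84 167.97]
shift [-10.311  -1.307   0.425] turn [ -0.22  -0.73 -90.68]
```

```bash
python3 -m creep '-0.9 -0.1 0 0 0 -7 0;-1.9 -0.2 0 0 0 -14 0;-2.9 -0.3 0 0 0 -21 0;-3.9 -0.5 0 0 0 -28 0;-4.9 -0.6 0 0 0 -35 0;-5.9 -0.7 0 0 0 -42 0;-6.9 -0.85 0 0 0 -49 0;-7.9 -1 0 0 0 -56 0;-8.9 -1.15 0 0 0 -63 0;-9.7 -1.3 0 0 0 -70 0'; python3 - <<'E'
from h import *
D=W(MIX,[(0,75,0)])[0]; print(ctrl.read_state()['qpos'])
plan([D[0],D[1],220],Ro.from_euler('xyz',[np.pi,0,0.398+np.pi/2]))
E
```

```text
clock: 16.92
eef_pos: [518.2, 272.6, 231.6]
tool_rot: [3.141, 0.001, -0.152]
force: [0.9, 0.3, -0.3]
width: 85.7
[-0.221699    0.57250671 -0.4882512   1.69285413  0.31548484  0.95611728
 -0.98028556]
shift [-0.046 -0.495  0.289] turn [-6.0000e-02  4.0000e-02 -1.2154e+02]
```

```bash
python3 -m creep '0 0 0 0 0 -7 0;0 0 0 0 0 -14 0;0 0 0 0 0 -21 0;0 0 0 0 0 -28 0;0 0 0 0 0 -35 0;0 0 0 0 0 -42 0;0 0 0 0 0 -49 0;0 0 0 0 0 -56 0;0 0 0 0 0 -63 0;0 0 0 0 0 -70 0'; python3 -m creep '0 0 0 0 0 -7 0;0 0 0 0 0 -14 0;0 0 0 0 0 -21 0;0 0 0 0 0 -28 0;0 0 0 0 0 -35 0;0 0 0 0 0 -42 0;0 0 0 0 0 -47 0;0 0 0 0 0 -47 0;0 0 0 0 0 -47 0'; python3 - <<'E'
from h import *
D=W(MIX,[(0,75,0)])[0]; print(ctrl.read_state()['qpos'])
e=snap('side','s16.png');d=snap('top','t16.png')
overlay('side',e['img'],'os16.png',(150,140,310,290),4)
cv2.imwrite('pics/t16z.png',cv2.resize(cv2.imread('pics/t16.png')[130:280,105:345],None,fx=3.2,fy=3.2,interpolation=cv2.INTER_CUBIC))
plan([D[0],D[1],220],Ro.from_euler('xyz',[np.pi,0,0.398+np.pi/2]))
E
```

```text
clock: 17.75
eef_pos: [519.3, 268.7, 231.2]
tool_rot: [-3.141, 0.002, 1.067]
force: [-0.3, -0.3, 0.3]
width: 85.4
clock: 18.5
eef_pos: [519.3, 268.7, 231.2]
tool_rot: [-3.14, 0.001, 1.879]
force: [0.8, -0.7, 0.9]
width: 84.9
[ 0.06969769  0.72724797 -1.02667796  1.68643716  0.67977982  1.1303696
  0.72496009]
shift [0.561 0.18  0.288] turn [-0.07  0.07 -5.14]
```

View pics/os16.png

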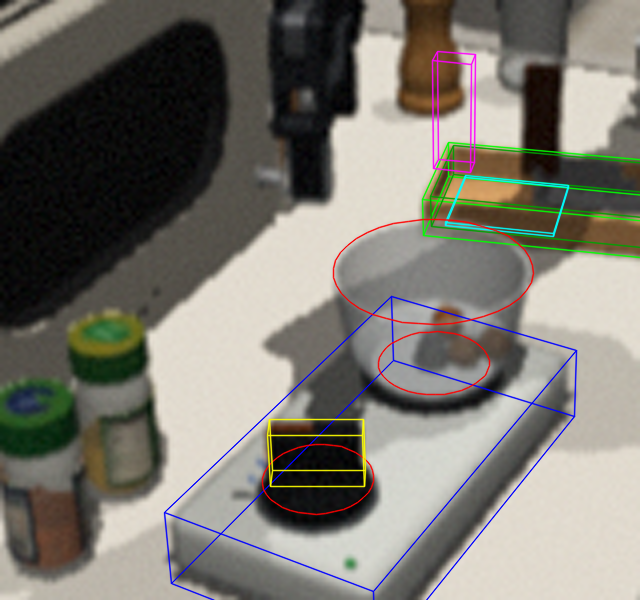

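View pics/t16z.png

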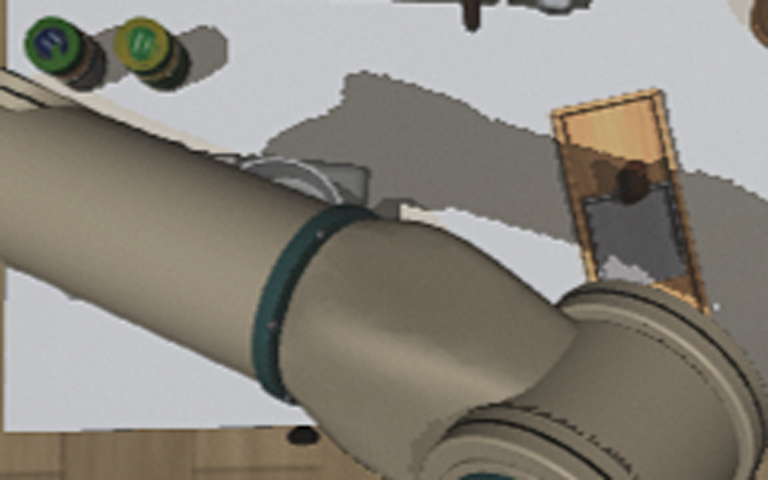

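```bash
python3 - <<'E'
from h import *
R=Ro.from_euler('xyz',[np.pi,0,0.398+np.pi/2])
plan([518.5,293.3,220],R);plan([518.5,293.3,125],R)
E
python3 -m creep '0.3 0.1 0.1 0 0 -2 0.5;0.58 0.19 0.3 0 0 -5 0.5;0.58 0.19 0.3 0 0 -5 0.5;0.58 0.19 0.3 0 0 -5 0.5'
python3 - <<'E'
from h import *
R=Ro.from_euler('xyz',[np.pi,0,0.398+np.pi/2])
print(ctrl.read_state()['qpos'])
plan([518.5,293.3,125],R);plan([518.5,293.3,66],R)
E
```

```text
shift [0.589 0.164 0.288] turn [-0.07  0.07 -5.14]
shift [0.592 0.167 2.663] turn [-0.07  0.07 -5.14]
clock: 18.93
eef_pos: [518.7, 294.8, 219.0]
tool_rot: [-3.139, 0.0, 1.971]
force: [-0.1, -0.4, 0.4]
width: 42.9
[ 0.02132502  0.76312465 -1.03034175  1.6666927   0.71148393  1.13567348
  0.7643426 ]
shift [-0.031 -0.013  2.351] turn [-0.13  0.02  0.13]
shift [-0.031 -0.01   3.826] turn [-0.13  0.02  0.13]
```

```bash
python3 -m creep '-0.02 -0.01 0.7 0 0 0 0.5;-0.03 -0.01 1.5 0 0 0 0.5;-0.03 -0.01 2 0 0 0 0.5;-0.03 -0.01 2.3 0 0 0 0.5;-0.03 -0.01 2.35 0 0 0 0.5;-0.03 -0.01 2.35 0 0 0 0.5'
python3 - <<'E'
from h import *
R=Ro.from_euler('xyz',[np.pi,0,0.398+np.pi/2])
plan([518.5,293.3,66],R)
e=snap('side','s17.png');d=snap('top','t17.png')
MIX2=[510.8,218.8,-.102]
overlay('side',e['img'],'os17.png',(150,140,310,290),4,mix=MIX2)
E
```

```text
clock: 19.43
eef_pos: [519.6, 292.2, 125.7]
tool_rot: [-3.14, 0.001, 1.969]
force: [0.3, -0.5, 0.7]
width: 42.9
shift [ 0.037 -0.012  1.492] turn [-0.09  0.05 -0.01]
```

View pics/os17.png

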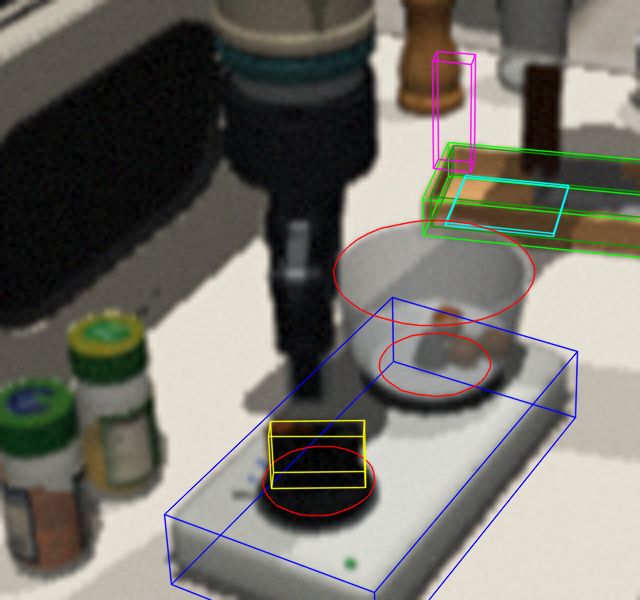

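```bash
python3 -m creep '0.04 -0.01 0.4 0 0 0 0.5;0.06 -0.01 0.8 0 0 0 0.5;0.06 -0.01 1.2 0 0 0 0.5;0.06 -0.01 1.45 0 0 0 0.5;0.06 -0.01 1.47 0 0 0 0.5;0.06 -0.01 1.47 0 0 0 0.5'
python3 - <<'E'
from h import *
R=Ro.from_euler('xyz',[np.pi,0,0.398+np.pi/2])
plan([518.5,293.3,66],R)
e=snap('side','s18.png')
overlay('side',e['img'],'os18.png',(150,140,310,290),4)
E
```

```text
clock: 20.03
eef_pos: [518.0, 293.8, 66.2]
tool_rot: [-3.139, 0.001, 1.969]
force: [0.1, 0.6, -0.4]
width: 43.0
shift [-0.016  0.008  0.006] turn [-0.14  0.07 -0.01]
```

View pics/os18.png

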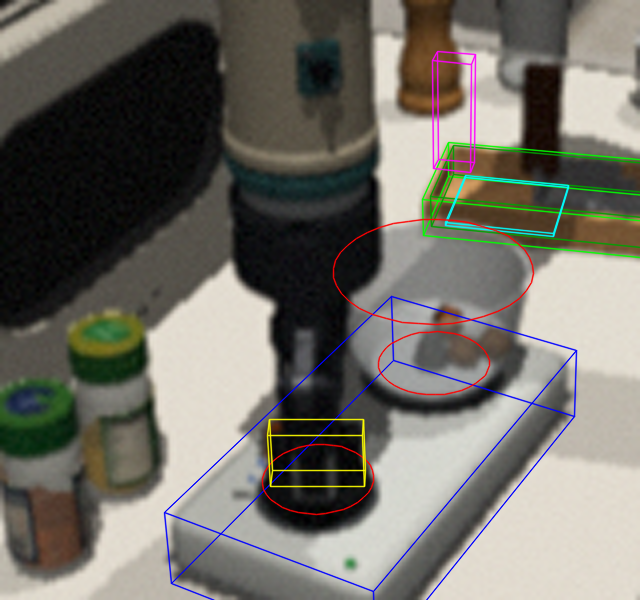

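Around the wing, no contact. Close the jaws.

```bash
python3 -m creep '0 0 0 0 0 0 0.8;0 0 0 0 0 0 1;0 0 0 0 0 0 1;0 0 0 0 0 0 1;0 0 0 0 0 0 1;0 0 0 0 0 0 1'; python3 -c "
from h import *
s=ctrl.read_state();print(s['force'],s['torque'],s['qpos'])"
```

```text
clock: 20.58
eef_pos: [519.2, 293.3, 67.9]
tool_rot: [3.141, 0.003, 1.968]
force: [0.1, -3.3, 6.1]
width: 13.1
[ 0.08641149 -3.34188064  6.14674864] [-0.55713888 -0.01332335  0.09328228] [-0.05504389  0.93511989 -0.876996    1.78462262  0.92240564  0.89287525
  0.60108931]
```

```bash
python3 -m creep '-0.02 0 -0.05 0 0 2 1;-0.02 0 -0.05 0 0 6 1;-0.02 0 -0.05 0 0 11 1;-0.02 0 -0.05 0 0 16 1;-0.02 0 -0.05 0 0 21 1;-0.02 0 -0.05 0 0 26 1;-0.02 0 -0.05 0 0 31 1;-0.02 0 -0.05 0 0 35 1;-0.02 0 -0.05 0 0 38 1;-0.02 0 -0.05 0 0 40 1'; python3 - <<'E'
from h import *
s=ctrl.read_state();print(s['force'],s['torque'],s['qpos'])
e=snap('side','s19.png');d=snap('top','t19.png')
overlay('side',e['img'],'os19.png',(150,140,310,290),4,dial=.7)
cv2.imwrite('pics/t19z.png',cv2.resize(cv2.imread('pics/t19.png')[130:280,105:345],None,fx=3.2,fy=3.2,interpolation=cv2.INTER_CUBIC))
E
```

```text
clock: 21.42
eef_pos: [519.2, 293.5, 68.1]
tool_rot: [3.141, 0.0, 1.269]
force: [3.0, 1.9, -9.7]
width: 13.0
[ 2.96517694  1.87468387 -9.74554117] [ 0.43484762 -0.70984048  0.18207859] [-0.13265153  0.87606934 -0.72013234  1.78665645  0.79061557  0.79384999
  0.00780526]
```

View pics/os19.png

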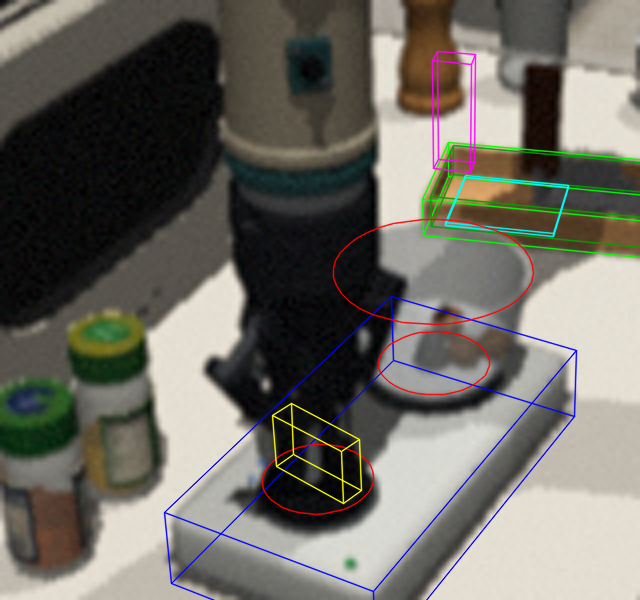

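View pics/t19z.png

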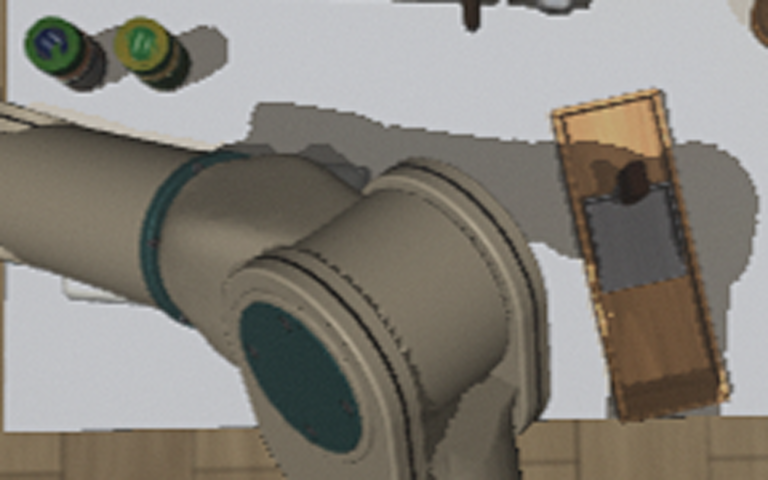

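```bash
python3 -m creep '0 0 0.02 0 0 3 1;0 0 0.03 0 0 6 1;0 0 0.03 0 0 9 1;0 0 0.03 0 0 12 1;0 0 0.03 0 0 15 1;0 0 0.03 0 0 18 1;0 0 0.03 0 0 20.5 1;0 0 0.03 0 0 20.5 1;0 0 0.03 0 0 20.5 1'; python3 - <<'E'
from h import *
s=ctrl.read_state();print(s['force'],s['torque'],s['tool_rot'])
e=snap('side','s20.png')
overlay('side',e['img'],'os20.png',(190,220,290,290),7.5,dial=1.05)
E
```

```text
clock: 22.27
eef_pos: [519.3, 293.6, 68.0]
tool_rot: [3.141, -0.0, 0.915]
force: [3.1, 0.7, -5.1]
width: 13.2
[ 3.05878012  0.72079371 -5.13945134] [ 0.30967734 -0.79889284  0.28218419] [ 3.14067637e+00 -1.22315633e-04  9.14760707e-01]
```

View pics/os20.png

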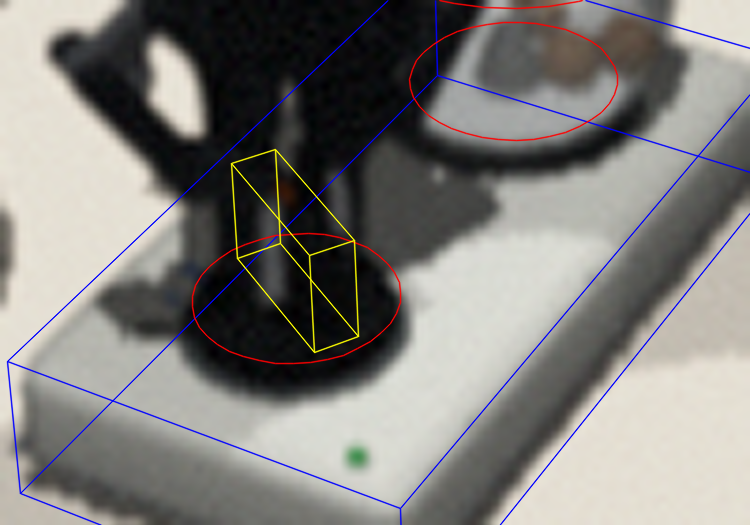

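```bash
python3 -m creep '0 0 0 0 0 0 1;0 0 0 0 0 0 1;0 0 0 0 0 0 1;0 0 0 0 0 0 1;0 0 0 0 0 0 1;0 0 0 0 0 0 1;0 0 0 0 0 0 1;0 0 0 0 0 0 1;0 0 0 0 0 0 1;0 0 0 0 0 0 1'; python3 - <<'E'
from h import *
for n in('s0',): pass
ims=[]
for f in('side0.png','s17.png','s20.png'):
    a=cv2.imread('pics/'+f)[235:275,205:255]; a=cv2.resize(a,None,fx=5.3*1,fy=10,interpolation=cv2.INTER_CUBIC).astype(float)
    a=255*(np.clip(a,0,255)/255)**.45; ims.append(a)
cv2.imwrite('pics/enh.png',np.hstack(ims))
MIX3=[511.8,217.8,-.102]
for d in(0,.92,1.05,1.18,1.3):
    P=[(25*np.cos(.5-d),75+25*np.sin(.5-d),94),(12*np.cos(.5-d),75+12*np.sin(.5-d),94)]; print(d,proj('side',W(MIX3,P)).round(1).tolist())
E
```

```text
clock: 23.15
eef_pos: [519.2, 293.6, 68.0]
tool_rot: [3.141, -0.0, 0.913]
force: [4.4, 2.4, -3.9]
width: 12.8
0 [[216.7, 246.4], [222.8, 246.3]]
0.92 [[222.0, 240.8], [225.3, 243.7]]
1.05 [[223.3, 240.3], [226.0, 243.4]]
1.18 [[224.7, 240.0], [226.6, 243.2]]
1.3 [[226.0, 239.7], [227.3, 243.1]][ WARN:0@0.746] global loadsave.cpp:1063 imwrite_ Unsupported depth image for selected encoder is fallbacked to CV_8U.
```

View pics/enh.png

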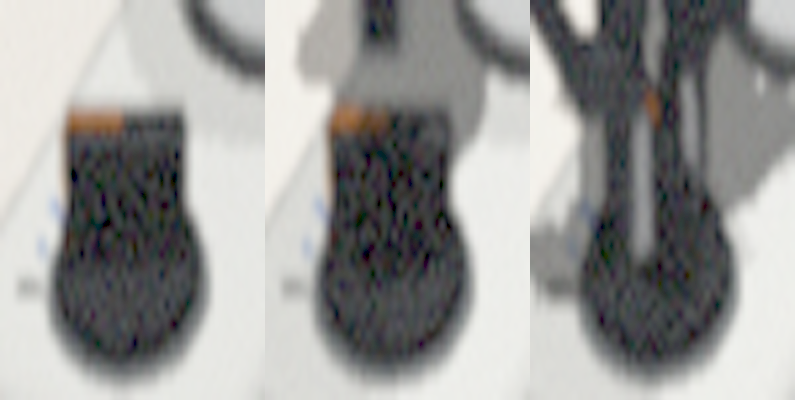

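```bash
python3 -m creep '0 0 0 0 0 0 1;0 0 0 0 0 0 1;0 0 0 0 0 0 1;0 0 0 0 0 0 1;0 0 0 0 0 0 1;0 0 0 0 0 0 1;0 0 0 0 0 0 1;0 0 0 0 0 0 1;0 0 0 0 0 0 1;0 0 0 0 0 0 1'; python3 -m creep '0 0 0 0 0 0 1;0 0 0 0 0 0 1;0 0 0 0 0 0 1;0 0 0 0 0 0 1;0 0 0 0 0 0 1;0 0 0 0 0 0 1;0 0 0 0 0 0 1;0 0 0 0 0 0 1;0 0 0 0 0 0 1;0 0 0 0 0 0 1'; python3 - <<'E'
from h import *
s=ctrl.read_state();print(s['clock'],s['force'],s['torque'],s['tool_rot'],s['width'])
e=snap('side','s21.png'); overlay('side',e['img'],'os21.png',(200,110,360,230),5,sc=15)
E
```

```text
clock: 23.98
eef_pos: [519.3, 293.6, 68.0]
tool_rot: [3.141, -0.0, 0.913]
force: [5.2, 1.6, -4.0]
width: 12.7
clock: 24.82
eef_pos: [519.2, 293.6, 68.0]
tool_rot: [3.141, 0.0, 0.913]
force: [4.8, 1.7, -3.6]
width: 13.0
24.8167 [ 4.83240928  1.67710994 -3.60457202] [ 0.49388308 -1.16657215  0.27902948] [3.14084203e+00 1.60210667e-05 9.12822332e-01] 12.979875340220953
```

View pics/os21.png

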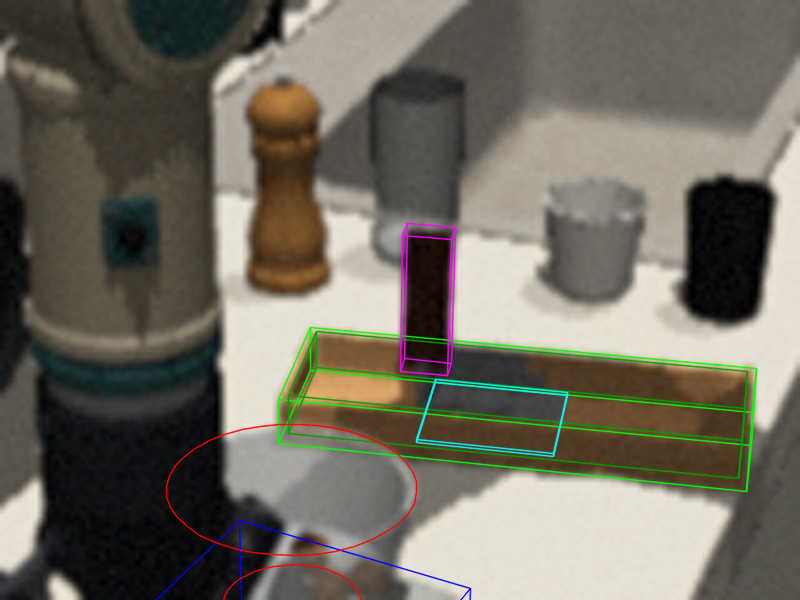

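```bash
python3 -c "
from cell import ctrl
print(ctrl.finish_job())"
```

```text
the job is handed in; nothing more can be done
None
```

I handed the job in at about 25 s of the 72 s, with the fingers still holding the dial at the third notch. No verdict came back.

- **Hazelnuts:** I pushed the scoop along the tray and tilted it back against the ramp, which caught two nuts. The third stuck beside the scoop's side wall. A small shift to the right freed it, and all three went into the bowl. After the pour the side picture showed three nuts in the bowl. The top picture showed an empty tray, but there the arm hid most of the bowl. The hazelnut detector found none in the bowl, so the count rests on my own look.
- **Scoop:** I put it back in the tray about 15 mm beyond the tray's middle and let go. The last side picture showed it upright on the tray floor, with the model drawn over it matching.
- **Dial:** I pinched the wing and turned it clockwise. The hand stopped at 0.913 rad yaw, which puts the dial at about 1.05 to 1.06 rad. It stayed there more than 2.5 s, with the finger opening steady at 13 mm and a twist of about 0.28 N m. That is a little above the text's 0.20 plus the 0.04 ripple.
- **Less certain:** The pointer stripe was mostly hidden between the fingers, so the picture only roughly confirms the dial angle (about 1.05 to 1.2 rad). In the side view the mixer lay 2–4 mm off my overlay. I did not measure the bystanders again, but in the last pictures they stood where they had been.

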